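Put the truffle packs in the counter display case

ROBOT

A 7-joint arm with a two-finger parallel gripper is mounted at the origin on the work surface. World frame = base frame: x ahead of the robot, y to its left, z up, the work surface at z = 0. Lengths are in m, angles in degrees, forces in N, time in s.
With the tool pointing down it reaches from about 0.35 to 0.9 m from the base axis. Payload 19.9 kg.
Tool frame: the origin (TCP) lies on the centre line of the jaws, within the pads' length; the fingertips stand 25 mm ahead of it and the grasp point (between the pads) lies 6 mm ahead of it; z points along the fingers, y is the line along which they close (so a half turn about z gives the same grasp; the last joint's range is limited). The gripper opens to 94 mm and grips with 3 to 60 N. Pads are 16 mm wide; open, the fingers measure 119 mm over their backs; the gripper's body (75 mm by 177 mm) begins 78 mm behind the grasp point.
Start: joints at [69.528, 23.915, -0.59, 92.452, 0.269, 63.638, -3.037], TCP at [0.194, -0.594, 0.23] pointing down, gripper open.
Joint ranges: [-161.28, 161.28], [-22.2, 115.67], [-73.04, 71.86], [3.21, 147.25], [-68.34, 248.33], [10.77, 114.83], [-161.83, 161.83]. Speed limits (degrees/s): [108.29, 108.29, 136.94, 136.94, 172.46, 172.46, 172.46].

INTERFACE

Orientations are given as [roll, pitch, yaw] about the fixed x, y, z axes, in that order (R = Rz(yaw) Ry(pitch) Rx(roll)).
In Python, from rig import bot gives the robot as it stands.
- The arm moves only by the tool step_arm, never from a script. Its argument "steps" is a list of rows, each a list of 2 entries, a list of its own where there are three numbers: the shift along the tool's x, y, z scaled (see below), then the turn, a rotation vector about the tool's x, y, z scaled (see below). A call has 1 to 5 rows; each row shifts and turns the commanded pose from where the row before left it, along the tool's axes as they then stand; what a row does not reach is not made up. The controller multiplies each number of a shift by 0.1 m and each number of a turn by pi/2 rad. A row lasts 1/10 s, in which the tool goes at most 50 mm and 8.59 degrees, less where a joint would pass 70% of its speed; a pose out of reach is approached as far as the arm can. A call with a number of a shift or a turn outside -1 to 1 is refused whole. A call with a gripper value outside its range is refused whole. "gripper" is the opening, from 0 (shut) to 1 (fully open), set as the call begins (left out, the last holds). The fingers move at their own pace and stop on an object; the grip force is fixed at half the most. Time passes only in rows, so rows that do not move let the fingers close. It gives the time, the measured TCP pose, the force, the opening and the grip force at its end, in the units of the state.
- bot.state(): the state, without advancing time (a new reading comes with each control period).
- bot.grab_frame(name): name is "side" or "top" or "wrist"; returns a dict with "pixels" (400x640x3 uint8, red, green, blue), "range_z" (400x640 float32, m along the optical axis (not along the pixel's ray), 0 where there is no reading), "mtx" (3x3 intrinsics, pixels), "rvec" (rotation vector, rad) and "tvec" (3), from world to camera coordinates, as OpenCV has them; the wrist camera has in their place "T_tool_cam" (4x4, takes a point from camera to tool coordinates, whose origin is the TCP and whose axes are the flange's). Camera axes: x right, y down, z forward; pixel columns grow to the right and rows downward; lengths in m; the calibration is good to about 2 mm. A picture is of the moment at which its call begins: read the wrist's pose just before it.
- bot.finish_job(): hands the job in; it is judged then, once.
Trained networks look in the newest picture that a camera, given by its name, has taken for a name from the list of things; names that differ only in an ending like _2 or _b are one class to them, and where a whole thing is asked for, a point or a joint stands for the part that bears it (a point fixed in the world has none). Each returns a list of dicts, best first, with "score" (0 to 1); they miss things now and then, are a little off and sometimes report something else, mostly with a low value. They report only what shows in the picture. A call takes as long as a camera call.
- bot.regions_of(target, camera): "pixels" (400x640 bool, what is visible of it).
- bot.tip_of(target, camera): "centre" ([x, y, z] in m, in world coordinates, good to about 4 mm: a listed point, or the origin of a listed thing).
The state is a dict: "time": time; "qpos": joint angles; "dq": joint speeds; "tau": joint torques, N m; "eef_pos": TCP position; "tcp_rot": TCP orientation; "force": force on the tool from outside, world axes, zero at the start; "wrist_torque": the same for the moment, N m; "gripper_width": finger opening in m; "grip_force": force on a finger pad.
Only numpy, scipy, OpenCV 4.12 (cv2) and the standard library are available. Lean on these libraries where they do the work, as an engineer would, in place of code of your own. Each camera call takes 0.05 s, during which the arm holds its last target. There are 200 camera calls.

TASK

Put all the truffle packs that are out on the worktop into the counter display case: fold its slanted clear front all the way down, draw the shelf right out, set every pack flat and right way up on the shelf floor, push the shelf fully home under the roof and fold the front up until it is shut. Leave everything else on the worktop where it is.

Things in the scene. Friction and masses are not known exactly. Their poses are not given: they have to be found in the camera images.
- case: clear acrylic display case, oak base 44 mm high, fixed. Origin on the worktop, midway across its 356 mm width (y); it spans x -110 mm (front) to +120 mm (back); its front faces its own -x. The clear roof (underside 152, top 158 mm above the worktop) and side walls cover only x -30 to +120 mm; ahead of that the case is open above once the front is folded down.
- front (a joint): angle of the clear drop-down front, a stiff panel 336 mm wide, 130 mm long, hinged along its lower edge. 0 = shut (leaning back 38 degrees from upright, top edge at the roof's front edge); grows as it folds forward and down towards the case's -x; 2.234 rad = fully down at its stop, level. Stiff hinge: stays where it is left, takes 1 to 4 N at the bar.
- front_hinge (a point): centre of the front's hinge line, which runs along the case's y; 110 mm in front of the case's origin and 50 mm above the worktop. Does not move with the front.
- front_bar (a point): centre of the front's handle: black round bar 12 mm thick, 160 mm long (case's y), 167 mm from the hinge line in the front's plane, 37 mm beyond the panel's edge, on posts at y -68 and +68 mm. Shut it is 182 mm above the worktop, over the roof; fully down, 50 mm. Pinch it from above: it turns between the fingers, so the gripper can point down at every angle.
- shelf (a joint): how far the shelf is drawn out, in m: 0 = fully home under the roof, 0.157 = right out at its stop. It slides along the case's -x on runners, needs about 2 to 3 N and stays where it is left.
- shelf_floor (a point): centre of the inside of the slide-out steel shelf, on the top of its floor, 62 mm above the worktop; axes along the case's. Inside it measures 145 mm (x) by 300 mm (y); its walls are 4 mm thick and stand 25 mm above the floor at the back and sides, 12 mm at the front. Moves with the shelf.
- shelf_bar (a point): centre of the shelf's handle: black round bar 10 mm thick, 110 mm long (case's y), 38 mm ahead of the shelf's front wall, 75 mm above the worktop; an open bow with end pieces at y -55 and +55 mm. With the shelf home it lies 48 mm ahead of the roof's edge, just behind the shut front; once the front is down it can be pinched with the gripper leaning back about 20 degrees.
- pack1: clear tray with four dark round truffles, 2 x 2. The tray is 60 x 60 mm, 14 mm high, straight-sided (grip it across two facing sides); 32 mm high with the truffles, which keep within 56 x 56 mm. About 70 g. Origin: centre of its underside; z up, x and y along the tray's sides. May be absent.
- pack2: clear tray with four dark round truffles, 2 x 2. The tray is 60 x 60 mm, 14 mm high, straight-sided (grip it across two facing sides); 32 mm high with the truffles, which keep within 56 x 56 mm. About 70 g. Origin: centre of its underside; z up, x and y along the tray's sides. May be absent.
- pack3: clear tray with four dark round truffles, 2 x 2. The tray is 60 x 60 mm, 14 mm high, straight-sided (grip it across two facing sides); 32 mm high with the truffles, which keep within 56 x 56 mm. About 70 g. Origin: centre of its underside; z up, x and y along the tray's sides. May be absent.
- pack4: clear tray with four dark round truffles, 2 x 2. The tray is 60 x 60 mm, 14 mm high, straight-sided (grip it across two facing sides); 32 mm high with the truffles, which keep within 56 x 56 mm. About 70 g. Origin: centre of its underside; z up, x and y along the tray's sides. May be absent.
- pack5: clear tray with four dark round truffles, 2 x 2. The tray is 60 x 60 mm, 14 mm high, straight-sided (grip it across two facing sides); 32 mm high with the truffles, which keep within 56 x 56 mm. About 70 g. Origin: centre of its underside; z up, x and y along the tray's sides. May be absent.
- tub: small white tub with a brass lid, 42 mm across, 45 mm high, standing among the packs; not to be moved. Origin: centre of its underside.
- yellow_jar: glass jar with a yellow lid, 68 mm across, 90 mm high; not to be moved. Origin: centre of its underside.
- red_can: red can, 72 mm across, 150 mm high; not to be moved. Origin: centre of its underside.
- bowl: steel bowl, 120 mm across, 55 mm high; not to be moved. Origin: centre of its underside.
- spatula: spatula lying on the worktop, 240 mm long; not to be moved. Origin: on its underside, near the middle.

How it is judged (in metres and radians):
On the way, in this order (a step that is already met when the one before it is completed fails the run):
1. the front is folded fully down (value of joint front above 2.13 rad), for 0.2 s.
2. the shelf is drawn right out (value of joint shelf above 0.148 m), for 0.2 s.
3. every pack lies flat and right way up on the floor of the drawn-out shelf, let go (value of joint shelf above 0.13 m and x of pack1 in the frame of shelf_floor between -0.046 and 0.046 m and y of pack1 in the frame of shelf_floor between -0.124 and 0.124 m and z of pack1 in the frame of shelf_floor between -0.004 and 0.006 m and angle between each of pack1, pack2, pack3, pack4, pack5's own z axis and vertical below 0.1 rad and linear speed of each of pack1, pack2, pack3, pack4, pack5 below 0.03 m/s and contact force between each of pack1, pack2, pack3, pack4, pack5 and the fingers below 0.1 N and x of pack2 in the frame of shelf_floor between -0.046 and 0.046 m and y of pack2 in the frame of shelf_floor between -0.124 and 0.124 m and z of pack2 in the frame of shelf_floor between -0.004 and 0.006 m and x of pack3 in the frame of shelf_floor between -0.046 and 0.046 m and y of pack3 in the frame of shelf_floor between -0.124 and 0.124 m and z of pack3 in the frame of shelf_floor between -0.004 and 0.006 m and x of pack4 in the frame of shelf_floor between -0.046 and 0.046 m and y of pack4 in the frame of shelf_floor between -0.124 and 0.124 m and z of pack4 in the frame of shelf_floor between -0.004 and 0.006 m and x of pack5 in the frame of shelf_floor between -0.046 and 0.046 m and y of pack5 in the frame of shelf_floor between -0.124 and 0.124 m and z of pack5 in the frame of shelf_floor between -0.004 and 0.006 m), for 0.3 s.
4. the shelf, with all the packs, is pushed fully home while the front is down (value of joint shelf below 0.006 m and value of joint front above 2 rad), for 0.2 s.
5. the front is folded up until it is shut (value of joint front below 0.06 rad), for 0.2 s.
At the end, for the whole second after the job is handed in: The front is shut (within 0.06 rad), the shelf is fully home (within 6 mm), and every pack lies at rest, flat (within 0.1 rad) and right way up on the shelf floor inside its rim, touched by nothing of the robot (value of joint front below 0.06 rad and value of joint shelf below 0.006 m and x of pack1 in the frame of shelf_floor between -0.046 and 0.046 m and y of pack1 in the frame of shelf_floor between -0.124 and 0.124 m and z of pack1 in the frame of shelf_floor between -0.004 and 0.006 m and angle between each of pack1, pack2, pack3, pack4, pack5's own z axis and vertical below 0.1 rad and linear speed of each of pack1, pack2, pack3, pack4, pack5 below 0.03 m/s and contact force between each of pack1, pack2, pack3, pack4, pack5 and the fingers below 0.1 N and x of pack2 in the frame of shelf_floor between -0.046 and 0.046 m and y of pack2 in the frame of shelf_floor between -0.124 and 0.124 m and z of pack2 in the frame of shelf_floor between -0.004 and 0.006 m and x of pack3 in the frame of shelf_floor between -0.046 and 0.046 m and y of pack3 in the frame of shelf_floor between -0.124 and 0.124 m and z of pack3 in the frame of shelf_floor between -0.004 and 0.006 m and x of pack4 in the frame of shelf_floor between -0.046 and 0.046 m and y of pack4 in the frame of shelf_floor between -0.124 and 0.124 m and z of pack4 in the frame of shelf_floor between -0.004 and 0.006 m and x of pack5 in the frame of shelf_floor between -0.046 and 0.046 m and y of pack5 in the frame of shelf_floor between -0.124 and 0.124 m and z of pack5 in the frame of shelf_floor between -0.004 and 0.006 m).
It fails at once if something else on the worktop is pushed more than 5 cm from its place (distance of any of tub, yellow_jar, red_can, bowl, spatula from where it was at the start of the episode above 0.05 m).
Of pack1, pack2, pack3, pack4, pack5 only 3 to 5 are there at a start; the rules pass over those that are not, and their reading is None.
At some moment in a run one of pack1, pack2, pack3, pack4, pack5 may be knocked a few centimetres aside while the robot is not near it.
Once in a run the grip may slacken for a moment while it holds something.
It also fails if it takes over 210 s, if anything falls off the work surface, if the arm or the gripper's body presses on something with over 40 N, if the wrist force passes 120 N, or if a joint passes its speed limit or range.

## Working session

There is one attempt and no reset: what is moved stays moved. The work goes in short steps, Python scripts to look and compute and a tool call to move; the robot and the scene stay as the last step left them, time stands still between calls to the robot, and variables do not carry over. Pictures are saved under pics/ and viewed, at most 14 in all, crops included, and the job is handed in when it is done.

Besides the shell and the picture viewer there is one more tool, called after "Request:" by a JSON object that holds its "name" and its "arguments". step_arm: Moves the arm, as the interface text tells. Its arguments: {"type":"object","properties":{"steps":{"type":"array"},"gripper":{"type":"number"}},"required":["steps"]}

```bash
mkdir -p pics; ls; cat > h.py <<'E'
import numpy as np, cv2
from rig import bot
from scipy.spatial.transform import Rotation as R
def save(cam,name):
    f=bot.grab_frame(cam); cv2.imwrite(f'pics/{name}.png',f['pixels'][:,:,::-1].copy()); return f
def world(f,u,v,z=None):
    K=np.array(f['mtx']);d=f['range_z'][v,u] if z is None else z
    p=np.linalg.inv(K)@np.array([u,v,1])*d
    if 'rvec' in f: return cv2.Rodrigues(np.array(f['rvec']))[0].T@(p-np.array(f['tvec']).ravel())
E
python3 - <<'E'
from h import *
s=bot.state();print(s)
for c in ['top','side']:
    f=save(c,c+'0')
    for t in ['pack1','tub','yellow_jar','red_can','bowl','spatula','case','front_bar','front_hinge','shelf_bar','shelf_floor']:
        try: print(c,t,[(np.round(d['centre'],3).tolist(),round(d['score'],2)) for d in bot.tip_of(t,c)])
        except Exception as e: print(t,e)
E
```

```text
pics
{'time': 0.0, 'qpos': array([69.53020471, 23.94832401, -0.59011805, 92.48566645,  0.26983661,
       63.63811211, -3.03665683]), 'dq': array([-0.0112132 , -0.03796835,  0.02403399,  0.05078801,  0.04096155,
        0.03887404, -0.00749217]), 'tau': array([-9.26543435e-04, -8.51235867e+01,  6.37606345e-01, -4.25992656e+01,
       -4.91078245e-02,  1.85157568e-02,  9.63310481e-05]), 'eef_pos': array([ 0.19396629, -0.5937708 ,  0.22982114]), 'tcp_rot': array([-1.79929484e+02,  5.83831692e-03,  1.80925769e+01]), 'force': array([-0.46402937,  0.40332803, -0.03607933]), 'wrist_torque': array([-0.02980125, -0.01568088, -0.01919936]), 'grip_force': 0.0, 'gripper_width': 0.09458747962671749}
top pack1 [([0.586, -0.359, 0.001], 0.83), ([0.448, -0.367, -0.001], 0.77), ([0.449, 0.418, 0.001], 0.69)]
top tub [([0.513, -0.3, -0.002], 0.5)]
top yellow_jar [([0.711, -0.352, 0.0], 0.97), ([0.448, -0.368, -0.001], 0.37)]
top red_can [([0.759, -0.251, -0.002], 0.61)]
top bowl [([0.61, 0.476, 0.0], 0.84)]
top spatula [([0.265, -0.41, 0.0], 0.73)]
top case [([0.706, 0.129, 0.001], 0.83)]
top front_bar [([0.646, 0.12, 0.213], 0.69)]
top front_hinge [([0.599, 0.123, 0.048], 0.87), ([0.265, -0.412, 0.003], 0.39)]
top shelf_bar [([0.587, -0.362, 0.0], 0.19)]
top shelf_floor [([0.72, 0.126, 0.063], 0.93)]
side pack1 [([0.582, -0.365, 0.001], 0.78), ([0.445, -0.367, 0.001], 0.75), ([0.455, 0.416, 0.001], 0.73)]
side tub [([0.518, -0.293, 0.002], 0.75)]
side yellow_jar [([0.711, -0.355, -0.002], 0.8)]
side red_can [([0.758, -0.254, 0.001], 0.86)]
side bowl [([0.611, 0.476, 0.002], 0.73)]
side spatula [([0.268, -0.41, 0.001], 0.95)]
side case [([0.708, 0.124, 0.0], 0.61)]
side front_bar [([0.647, 0.123, 0.21], 0.93)]
side front_hinge [([0.598, 0.124, 0.048], 0.76)]
side shelf_bar []
side shelf_floor [([0.721, 0.127, 0.062], 0.71), ([0.518, -0.295, 0.002], 0.23)]
```

View pictures.

View pics/top0.png

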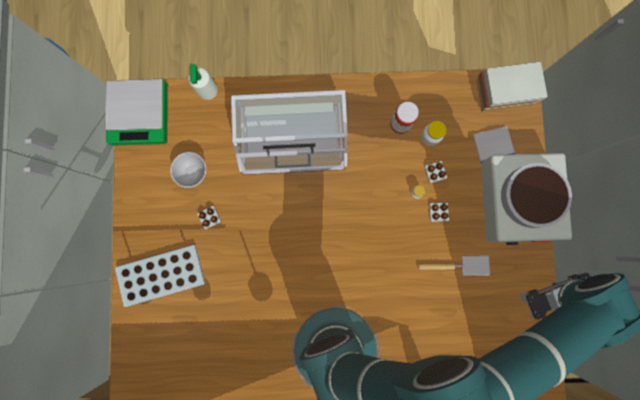

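View pics/side0.png

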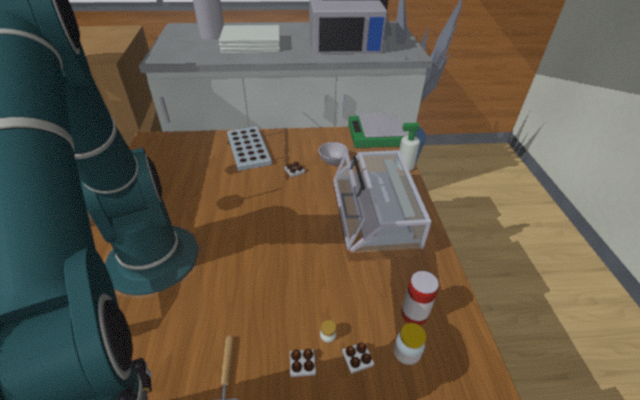

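```bash
cat >> h.py <<'E'
def cloud(f,m):
    v,u=np.nonzero(m&(f['range_z']>0)); d=f['range_z'][v,u]
    p=(np.linalg.inv(np.array(f['mtx']))@np.stack([u,v,np.ones_like(u)])*d)
    if 'rvec' in f: return (cv2.Rodrigues(np.array(f['rvec']))[0].T@(p-np.array(f['tvec']).reshape(3,1))).T
    T=np.array(f['T_tool_cam']); s=bot.state()
    p=T[:3,:3]@p+T[:3,3:]
    return (R.from_euler('xyz',s['tcp_rot'],degrees=True).as_matrix()@p).T+s['eef_pos']
def rect(p): 
    (c,wh,a)=cv2.minAreaRect(p[:,:2].astype(np.float32)); return np.round(c,4),np.round(wh,4),round(a,1)
def go(x,y,z,rpy,n=None):
    """deltas in tool axes from measured pose to target, scaled units"""
    s=bot.state(); A=R.from_euler('xyz',s['tcp_rot'],degrees=True); B=R.from_euler('xyz',rpy,degrees=True)
    d=A.inv().apply(np.array([x,y,z])-s['eef_pos']); w=(A.inv()*B).as_rotvec()
    k=max(np.linalg.norm(d)/.05,np.degrees(np.linalg.norm(w))/8.5)
    print('shift',np.round(d/.1,3),'turn',np.round(w/(np.pi/2),4),'rows>=',round(k,2))
E
python3 - <<'E'
from h import *
for c in ['top','side']:
    f=bot.grab_frame(c)
    for t in ['pack1','case','front_bar']:
        for d in bot.regions_of(t,c):
            p=cloud(f,d['pixels']); 
            if len(p)<8 or d['score']<.4: continue
            print(c,t,round(d['score'],2),len(p),rect(p),np.round(np.percentile(p[:,2],[5,50,95]),3))
            if t=='case':
                for lo,hi in [(.02,.043),(.046,.07),(.15,.165)]:
                    q=p[(p[:,2]>lo)&(p[:,2]<hi)]
                    if len(q)>20: print(lo,len(q),rect(q))
go(.647,.121,.33,[180,0,91])
E
```

```text
top pack1 0.65 326 (array([0.4535, 0.4175]), array([0.0642, 0.0663]), 25.3) [0.004 0.022 0.033]
top pack1 0.55 315 (array([ 0.5883, -0.3633]), array([0.0637, 0.0613]), 14.6) [0.002 0.021 0.032]
top pack1 0.53 322 (array([ 0.4506, -0.3693]), array([0.0624, 0.0663]), 1.4) [0.005 0.021 0.033]
top case 0.58 8698 (array([0.741 , 0.1254]), array([0.29  , 0.3571]), 1.0) [0.058 0.156 0.171]
0.02 35 (array([0.6074, 0.1099]), array([0.1008, 0.358 ]), 17.5)
0.046 1153 (array([0.649 , 0.1225]), array([0.106 , 0.3544]), 1.0)
0.15 5330 (array([0.7284, 0.1253]), array([0.2071, 0.3563]), 1.4)
top front_bar 0.6 2413 (array([0.6442, 0.1366]), array([0.0962, 0.3715]), 0.6) [0.058 0.126 0.213]
side pack1 0.87 647 (array([ 0.4462, -0.3641]), array([0.0606, 0.0696]), 1.7) [0.008 0.023 0.032]
side pack1 0.6 652 (array([ 0.5849, -0.3589]), array([0.0659, 0.0713]), 14.4) [0.004 0.022 0.032]
side pack1 0.58 208 (array([0.4511, 0.4237]), array([0.0735, 0.0852]), 24.0) [0.002 0.02  0.031]
side case 0.71 8333 (array([0.7435, 0.2357]), array([0.3062, 0.5889]), 1.2) [0.027 0.149 0.166]
0.02 417 (array([0.7455, 0.1619]), array([0.3001, 0.4382]), 0.9)
0.046 1181 (array([0.7097, 0.1151]), array([0.2336, 0.3482]), 1.2)
0.15 3707 (array([0.7251, 0.1222]), array([0.205, 0.363]), 1.3)
side front_bar 0.93 1731 (array([0.6446, 0.1962]), array([0.1033, 0.49  ]), 0.6) [0.061 0.128 0.214]
shift [ 6.526 -5.39  -0.996] turn [-0.      0.     -0.8101] rows>= 17.05
```

Request:
{"name": "step_arm", "arguments": {"steps": [[[0.32,-0.27,-0.1],[0,0,0]],[[0.32,-0.27,-0.1],[0,0,0]],[[0.32,-0.27,-0.1],[0,0,0]],[[0.32,-0.27,-0.1],[0,0,0]],[[0.32,-0.27,-0.1],[0,0,0]]], "gripper": 0.5}}

```text
time: 2.1
eef_pos: [0.3049, -0.4145, 0.281]
tcp_rot: [180.0, 0.0, 18.1]
force: [0.9, -0.1, -0.3]
gripper_width: 0.0579
grip_force: 0.0
```

Request:
{"name": "step_arm", "arguments": {"steps": [[[0.32,-0.27,-0.1],[0,0,0]],[[0.32,-0.27,-0.1],[0,0,0]],[[0.32,-0.27,-0.1],[0,0,0]],[[0.32,-0.27,-0.1],[0,0,0]],[[0.32,-0.27,-0.1],[0,0,0]]]}}

```text
time: 2.6
eef_pos: [0.415, -0.2364, 0.3311]
tcp_rot: [180.0, -0.0, 18.1]
force: [0.2, -0.7, 0.4]
gripper_width: 0.0473
grip_force: 0.0
```

Request:
{"name": "step_arm", "arguments": {"steps": [[[0.32,-0.27,0],[0,0,0]],[[0.32,-0.27,0],[0,0,0]],[[0.32,-0.27,0],[0,0,0]],[[0.32,-0.27,0],[0,0,0]],[[0.32,-0.27,0],[0,0,0]]]}}

```text
time: 3.1
eef_pos: [0.5252, -0.0585, 0.3307]
tcp_rot: [180.0, -0.0, 18.1]
force: [-0.2, -1.5, 0.6]
gripper_width: 0.0473
grip_force: 0.0
```

Request:
{"name": "step_arm", "arguments": {"steps": [[[0,0,0],[0,0,-0.09]],[[0,0,0],[0,0,-0.09]],[[0,0,0],[0,0,-0.09]],[[0,0,0],[0,0,-0.09]],[[0,0,0],[0,0,-0.09]]]}}

```text
time: 3.6
eef_pos: [0.5246, -0.06, 0.3305]
tcp_rot: [-180.0, 0.0, 58.9]
force: [0.2, 0.7, -0.4]
gripper_width: 0.0471
grip_force: 0.0
```

Request:
{"name": "step_arm", "arguments": {"steps": [[[0,0,0],[0,0,-0.09]],[[0,0,0],[0,0,-0.09]],[[0,0,0],[0,0,-0.09]],[[0,0,0],[0,0,-0.09]],[[0,0,0],[0,0,0]]]}}

```text
time: 4.1
eef_pos: [0.5246, -0.0601, 0.3305]
tcp_rot: [-180.0, -0.0, 91.1]
force: [0.7, 0.3, -0.5]
gripper_width: 0.0471
grip_force: 0.0
```

```bash
python3 - <<'E'
from h import *
s=bot.state();print(s['time'],s['eef_pos'],s['tcp_rot'],s['qpos'],s['force'])
go(.647,.121,.30,[180,0,91.2])
f=bot.grab_frame('top')
print([(d['centre'],d['score']) for d in bot.tip_of('pack1','top')])
E
```

```text
4.1 [ 0.5245655  -0.06013295  0.33046668] [-1.79998488e+02 -3.94874605e-03  9.11471662e+01] [ 33.12250323  11.5721804  -34.58189876  97.85145398   6.84498272
  72.69752828  -1.80926548] [ 0.65090933  0.30671007 -0.51482103]
shift [1.786 1.26  0.305] turn [-0.     -0.     -0.0006] rows>= 4.41
[([0.4479, -0.368, 0.0018], 0.84), ([0.5887, -0.3574, 0.0022], 0.74), ([0.4492, 0.418, 0.001], 0.53)]
```

Request:
{"name": "step_arm", "arguments": {"steps": [[[0.36,0.245,0.06],[0,0,0]],[[0.36,0.245,0.06],[0,0,0]],[[0.36,0.245,0.06],[0,0,0]],[[0.36,0.245,0.06],[0,0,0]],[[0.36,0.245,0.06],[0,0,0]]]}}

```text
time: 4.7
eef_pos: [0.6448, 0.1235, 0.3]
tcp_rot: [-180.0, 0.0, 90.7]
force: [0.2, 0.0, 0.7]
gripper_width: 0.0468
grip_force: 0.0
```

Request:
{"name": "step_arm", "arguments": {"steps": [[[0,0,0.28],[0,0,0]],[[0,0,0.28],[0,0,0]],[[0,0,0.27],[0,0,0]],[[0,0,0],[0,0,0]]]}}

```text
time: 5.1
eef_pos: [0.6425, 0.1216, 0.214]
tcp_rot: [-179.7, 0.1, 90.8]
force: [-1.2, 0.8, 0.7]
gripper_width: 0.0469
grip_force: 0.0
```

Request:
{"name": "step_arm", "arguments": {"steps": [[[0,0,0],[0,0,0]],[[0,0,0],[0,0,0]],[[0,0,0],[0,0,0]],[[0,0,0],[0,0,0]],[[0,0,0],[0,0,0]]], "gripper": 0}}

```text
time: 5.6
eef_pos: [0.6443, 0.1221, 0.2181]
tcp_rot: [179.9, -0.0, 91.0]
force: [-0.2, -0.3, 2.5]
gripper_width: 0.011
grip_force: 30.0
```

```bash
python3 - <<'E'
from h import *
s=bot.state();print(s)
save('side','grip1')
E
```

```text
{'time': 5.6, 'qpos': array([ 11.19317721,  31.78325652, -35.48205733,  87.51082254,
        19.43084142,  66.88336583, -26.91071165]), 'dq': array([-0.03041073,  0.13948191,  0.02870794, -0.0026828 ,  0.06156235,
       -0.1954071 ,  0.05746233]), 'tau': array([-3.26511897e-01, -8.88243055e+01, -1.35852224e+01, -3.92712379e+01,
       -3.12199518e-01,  5.50804138e-01, -1.98260020e-02]), 'eef_pos': array([0.6442993 , 0.12207875, 0.2181435 ]), 'tcp_rot': array([ 1.79932379e+02, -8.57750455e-03,  9.09726867e+01]), 'force': array([-0.20297666, -0.27068846,  2.49271334]), 'wrist_torque': array([-0.07849715, -0.00249054, -0.00624519]), 'grip_force': 30.045773684978485, 'gripper_width': 0.011022358706929318}
```

View pics/grip1.png

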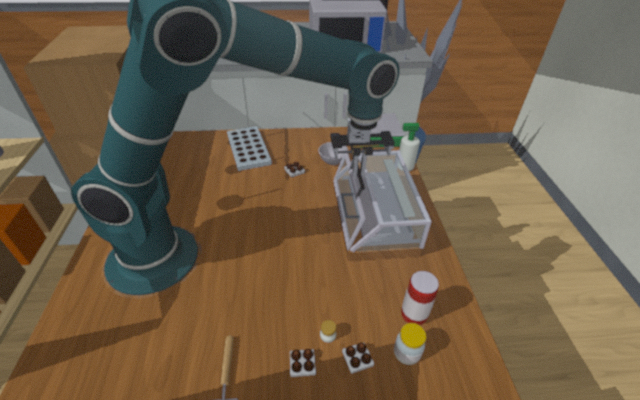

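```bash
python3 - <<'E'
from h import *
a=np.radians(np.linspace(74.2,180,16)); P=.167*np.c_[np.cos(a),np.sin(a)]; d=np.diff(P,axis=0)/.1
print([[round(x,2),round(-z,2)] for x,z in d], d.sum(0))
E
```

```text
[[np.float64(-0.2), np.float64(-0.04)], [np.float64(-0.2), np.float64(-0.02)], [np.float64(-0.21), np.float64(0.01)], [np.float64(-0.2), np.float64(0.03)], [np.float64(-0.2), np.float64(0.06)], [np.float64(-0.19), np.float64(0.08)], [np.float64(-0.18), np.float64(0.1)], [np.float64(-0.16), np.float64(0.12)], [np.float64(-0.15), np.float64(0.14)], [np.float64(-0.13), np.float64(0.16)], [np.float64(-0.11), np.float64(0.17)], [np.float64(-0.09), np.float64(0.19)], [np.float64(-0.06), np.float64(0.2)], [np.float64(-0.04), np.float64(0.2)], [np.float64(-0.01), np.float64(0.21)]] [-2.12470801 -1.60690405]
```

Request:
{"name": "step_arm", "arguments": {"steps": [[[0,-0.2,-0.04],[0,0,0]],[[0,-0.2,-0.02],[0,0,0]],[[0,-0.21,0.01],[0,0,0]],[[0,-0.2,0.03],[0,0,0]],[[0,-0.2,0.06],[0,0,0]]]}}

```text
time: 6.15
eef_pos: [0.5431, 0.1205, 0.2145]
tcp_rot: [179.8, -0.0, 91.0]
force: [3.9, 2.2, 1.1]
gripper_width: 0.0108
grip_force: 30.0
```

Request:
{"name": "step_arm", "arguments": {"steps": [[[0,-0.19,0.08],[0,0,0]],[[0,-0.18,0.1],[0,0,0]],[[0,-0.16,0.12],[0,0,0]],[[0,-0.15,0.14],[0,0,0]],[[0,-0.13,0.16],[0,0,0]]]}}

```text
time: 6.65
eef_pos: [0.462, 0.1192, 0.1537]
tcp_rot: [179.9, -0.0, 91.0]
force: [7.9, 2.8, -3.4]
gripper_width: 0.0112
grip_force: 30.0
```

```bash
python3 - <<'E'
from h import *
s=bot.state();print(s)
p=s['eef_pos']-[.5985,.1235,.056];print(np.hypot(p[0],p[2]),np.degrees(np.arctan2(p[2],p[0])))
E
```

```text
{'time': 6.65, 'qpos': array([ 15.61441583,  18.29162905, -39.14457453, 116.26988921,
        14.97527747,  50.19908958, -30.77561108]), 'dq': array([ -3.29191172,   1.68776927,   1.56175001,  23.81612558,
         6.25663018, -25.58042873, -10.54122283]), 'tau': array([  1.68574668, -60.10166645,  -7.73082644, -34.97728586,
        -0.90850297,   3.48980471,   0.72909269]), 'eef_pos': array([0.46198819, 0.11923006, 0.15374595]), 'tcp_rot': array([ 1.79874162e+02, -2.37939557e-02,  9.09990536e+01]), 'force': array([ 7.89723781,  2.80764523, -3.42079322]), 'wrist_torque': array([ 0.39221454, -2.19054437,  0.023065  ]), 'grip_force': 30.005244612693787, 'gripper_width': 0.011205437616807054}
0.16789802106963594 144.39636585257946
```

Request:
{"name": "step_arm", "arguments": {"steps": [[[0,-0.11,0.17],[0,0,0]],[[0,-0.09,0.19],[0,0,0]],[[0,-0.06,0.2],[0,0,0]],[[0,-0.03,0.2],[0,0,0]],[[0,-0.01,0.24],[0,0,0]]]}}

```text
time: 7.15
eef_pos: [0.4311, 0.1188, 0.0531]
tcp_rot: [-180.0, -0.0, 91.0]
force: [-11.4, -3.6, 60.9]
gripper_width: 0.0112
grip_force: 30.0
```

Request:
{"name": "step_arm", "arguments": {"steps": [[[0,0,0.02],[0,0,0]],[[0,0,0],[0,0,0]],[[0,0,0],[0,0,0]]]}}

```text
time: 7.45
eef_pos: [0.4311, 0.1188, 0.0517]
tcp_rot: [-179.9, -0.0, 91.0]
force: [-6.5, 5.0, -3.2]
gripper_width: 0.0111
grip_force: 30.0
```

```bash
python3 - <<'E'
from h import *
s=bot.state();print(s)
p=s['eef_pos']-[.5985,.1235,.056];print(np.hypot(p[0],p[2]),np.degrees(np.arctan2(p[2],p[0])))
E
```

```text
{'time': 7.45, 'qpos': array([  9.89379628,  25.94744987, -34.0868034 , 123.70944253,
        24.04709258,  36.88749469, -40.06572296]), 'dq': array([ 0.20359152, -0.46426882, -0.19403968,  0.11588943, -0.09928879,
        0.14830788,  0.00642864]), 'tau': array([ 2.60046914e+00, -6.72043276e+01, -6.05402336e+00, -3.02660394e+01,
        1.47920474e+00, -6.08279128e-01, -4.60187544e-02]), 'eef_pos': array([0.43114862, 0.11875891, 0.05167504]), 'tcp_rot': array([-1.79911339e+02, -6.70824565e-03,  9.10222733e+01]), 'force': array([-6.50652522,  4.95712159, -3.19582687]), 'wrist_torque': array([1.02774634, 1.38189011, 0.02027334]), 'grip_force': 30.001290142536163, 'gripper_width': 0.011094518043883995}
0.16740725740711135 -178.51960030178955
```

Request:
{"name": "step_arm", "arguments": {"steps": [[[0,0,0],[0,0,0]],[[0,0,0],[0,0,0]],[[0,0,0],[0,0,0]]], "gripper": 0.5}}

```text
time: 7.75
eef_pos: [0.4325, 0.1182, 0.052]
tcp_rot: [179.9, 0.0, 91.0]
force: [-0.1, 0.1, -0.1]
gripper_width: 0.0312
grip_force: 0.0
```

Request:
{"name": "step_arm", "arguments": {"steps": [[[0,0,-0.4],[0,0,0]],[[0,0,-0.4],[0,0,0]],[[0,0,-0.4],[0,0,0]],[[0,0,-0.3],[0,0,0]],[[0,0,-0.3],[0,0,0]]], "gripper": 0.28}}

```text
time: 8.25
eef_pos: [0.432, 0.1183, 0.2333]
tcp_rot: [179.9, 0.0, 91.0]
force: [-0.7, -0.7, -1.3]
gripper_width: 0.026
grip_force: 0.0
```

Request:
{"name": "step_arm", "arguments": {"steps": [[[0,0,0],[-0.06,0,0]],[[0,0,0],[-0.06,0,0]],[[0,0,0],[-0.06,0,0]],[[0,0,0],[-0.042,0,0]],[[0,0,0],[0,0,0]]]}}

```text
time: 8.75
eef_pos: [0.431, 0.118, 0.2316]
tcp_rot: [159.9, 0.1, 91.0]
force: [-0.3, 0.3, 0.2]
gripper_width: 0.0259
grip_force: 0.0
```

```bash
cat >> h.py <<'E'
def tips(cam,*ts,lo=.3):
    bot.grab_frame(cam)
    for t in ts: print(cam,t,[(np.round(d['centre'],4).tolist(),round(d['score'],2)) for d in bot.tip_of(t,cam) if d['score']>lo])
E
python3 - <<'E'
from h import *
s=bot.state();print(s['eef_pos'],s['tcp_rot'],s['qpos'],s['gripper_width'])
for c in ['side','top','wrist']: tips(c,'front_bar','shelf_bar','shelf_floor','case','front_hinge','pack1')
z=R.from_euler('xyz',s['tcp_rot'],degrees=True).apply([0,0,1]);print(z)
B=np.array([.6297,.124,.075])-.016*z
go(*(B-.08*z),s['tcp_rot'])
E
```

```text
[0.4310057  0.11799374 0.23160034] [1.59898106e+02 1.11245776e-01 9.10078894e+01] [ 21.78039448  -4.76274309 -43.85246094 128.38524949   6.79910175
  36.51783068 -26.29614853] 0.025867722498988697
side front_bar [([0.4339, 0.1174, 0.0524], 0.78)]
side shelf_bar [([0.608, 0.1206, 0.0714], 0.67), ([0.7108, -0.3534, -0.0012], 0.5)]
side shelf_floor [([0.7251, 0.1225, 0.0598], 0.82)]
side case [([0.7072, 0.1202, 0.0001], 0.93)]
side front_hinge [([0.6001, 0.1248, 0.0517], 0.9)]
side pack1 [([0.4436, -0.3682, 0.0017], 0.81), ([0.4539, 0.4158, -0.0012], 0.43)]
top front_bar [([0.4317, 0.1212, 0.0518], 0.69)]
top shelf_bar [([0.6061, 0.1229, 0.0778], 0.97)]
top shelf_floor [([0.7233, 0.128, 0.0604], 0.59)]
top case [([0.704, 0.1249, 0.001], 0.91)]
top front_hinge [([0.5953, 0.1252, 0.0533], 0.8)]
top pack1 [([0.5893, -0.3579, 0.0007], 0.9), ([0.4499, 0.4157, 0.0004], 0.88), ([0.4487, -0.3647, 0.0024], 0.73)]
wrist front_bar [([0.4289, 0.1179, 0.054], 0.88)]
wrist shelf_bar [([0.6071, 0.124, 0.0763], 0.67)]
wrist shelf_floor [([0.7236, 0.1253, 0.0602], 0.6)]
wrist case [([0.7067, 0.1251, 0.0035], 0.8)]
wrist front_hinge [([0.5945, 0.1223, 0.0482], 0.78)]
wrist pack1 []
[ 0.34366963  0.0042225  -0.93908112]
shift [0.023 1.322 1.186] turn [-0.0014 -0.0011 -0.0006] rows>= 3.55
```

```bash
python3 - <<'E'
from h import *
s=bot.state()
z=R.from_euler('xyz',s['tcp_rot'],degrees=True).apply([0,0,1])
go(*(np.array([.607,.1235,.076])-(.016+.07)*z),s['tcp_rot'])
E
```

```text
shift [0.021 1.114 1.199] turn [0. 0. 0.] rows>= 3.27
```

Request:
{"name": "step_arm", "arguments": {"steps": [[[0,0.28,0.3],[0,0,0]],[[0,0.28,0.3],[0,0,0]],[[0.02,0.28,0.3],[0,0,0]],[[0,0.27,0.3],[0,0,0]],[[0,0,0],[0,0,0]]]}}

```text
time: 10.3
eef_pos: [0.5791, 0.1224, 0.153]
tcp_rot: [160.3, -0.1, 90.9]
force: [-1.3, -0.2, 0.8]
gripper_width: 0.0265
grip_force: 0.0
```

Request:
{"name": "step_arm", "arguments": {"steps": [[[0,0,0.2],[0,0,0]],[[0,0,0.2],[0,0,0]],[[0,0,0.2],[0,0,0]],[[0,0,0.1],[0,0,0]],[[0,0,0],[0,0,0]]]}}

```text
time: 10.8
eef_pos: [0.6007, 0.1234, 0.0901]
tcp_rot: [160.1, 0.0, 91.0]
force: [0.2, 0.1, 0.4]
gripper_width: 0.026
grip_force: 0.0
```

Request:
{"name": "step_arm", "arguments": {"steps": [[[0,0,0],[0,0,0]],[[0,0,0],[0,0,0]],[[0,0,0],[0,0,0]],[[0,0,0],[0,0,0]]], "gripper": 0}}

```text
time: 11.2
eef_pos: [0.6016, 0.1234, 0.0918]
tcp_rot: [159.9, -0.0, 91.0]
force: [-2.6, -1.3, 8.5]
gripper_width: 0.0088
grip_force: 30.0
```

```bash
python3 - <<'E'
from h import *
s=bot.state();print(s['eef_pos'],s['tcp_rot'],s['qpos'],s['gripper_width'],s['force'])
A=R.from_euler('xyz',s['tcp_rot'],degrees=True)
print(A.inv().apply([-.1,-.0021,0])*10)
E
```

```text
[0.60158005 0.12340965 0.091842  ] [ 1.59932781e+02 -8.70476584e-03  9.09930028e+01] [  9.61346059  28.48628118 -32.74106044 114.8148698   46.96312141
  28.55359416 -55.88787257] 0.008768546569124002 [-2.63065458 -1.31880481  8.46385664]
[-0.00366655 -0.9394913  -0.34319622]
```

Request:
{"name": "step_arm", "arguments": {"steps": [[[0,-0.14,-0.051],[0,0,0]],[[0,-0.19,-0.069],[0,0,0]],[[0,-0.19,-0.069],[0,0,0]],[[0,-0.19,-0.069],[0,0,0]],[[0,-0.19,-0.069],[0,0,0]]]}}

```text
time: 11.7
eef_pos: [0.5055, 0.1215, 0.0918]
tcp_rot: [159.9, -0.0, 91.0]
force: [2.0, -1.6, 6.6]
gripper_width: 0.0092
grip_force: 30.0
```

```bash
python3 - <<'E'
from h import *
s=bot.state();print(s['eef_pos'],s['tcp_rot'],s['qpos'],s['gripper_width'],s['force'])
E
```

```text
[0.50550342 0.12153781 0.09180317] [ 1.59897471e+02 -8.82756950e-03  9.09692356e+01] [  7.65838254  20.13218718 -32.31413673 127.24581763  48.66656421
  23.51775966 -63.49405816] 0.009171511229990053 [ 2.03865695 -1.63500706  6.55639117]
```

Request:
{"name": "step_arm", "arguments": {"steps": [[[0,-0.15,-0.055],[0,0,0]],[[0,-0.14,-0.051],[0,0,0]],[[0,-0.1,-0.036],[0,0,0]],[[0,0,0],[0,0,0]],[[0,0,0],[0,0,0]]]}}

```text
time: 12.2
eef_pos: [0.4662, 0.1214, 0.0932]
tcp_rot: [159.7, -0.0, 91.0]
force: [-2.2, -3.3, 28.6]
gripper_width: 0.0088
grip_force: 30.0
```

```bash
python3 - <<'E'
from h import *
s=bot.state();print(s['eef_pos'],s['tcp_rot'],s['qpos'],s['gripper_width'],s['force'])
tips('top','shelf_bar','shelf_floor','front_hinge','case');tips('side','shelf_bar','shelf_floor','case','front_bar')
E
```

```text
[0.4662047  0.12139539 0.0931817 ] [ 1.59701666e+02 -2.85143814e-02  9.09930678e+01] [  6.44306644  16.4407241  -32.44266342 132.11093406  49.28376061
  21.76754836 -66.881768  ] 0.00883307019545731 [-2.18964257 -3.30114238 28.64718232]
top shelf_bar [([0.4698, 0.1221, 0.0761], 0.87)]
top shelf_floor [([0.5882, 0.1259, 0.0602], 0.59)]
top front_hinge [([0.5995, 0.1204, 0.0508], 0.79)]
top case []
side shelf_bar [([0.4709, 0.1184, 0.0681], 0.7)]
side shelf_floor [([0.5876, 0.1226, 0.0629], 0.76)]
side case [([0.7075, 0.1207, -0.004], 0.94)]
side front_bar [([0.4319, 0.1171, 0.051], 0.87)]
```

Request:
{"name": "step_arm", "arguments": {"steps": [[[0,0,0],[0,0,0]],[[0,0,0],[0,0,0]],[[0,0,0],[0,0,0]]], "gripper": 0.28}}

```text
time: 13.0
eef_pos: [0.4637, 0.1209, 0.0909]
tcp_rot: [160.0, 0.0, 91.0]
force: [-0.6, 1.1, -0.4]
gripper_width: 0.026
grip_force: 0.0
```

Request:
{"name": "step_arm", "arguments": {"steps": [[[0,0,-0.2],[0,0,0]],[[0,0,-0.4],[0,0,0]],[[0,0,-0.4],[0,0,0]],[[0,0,-0.4],[0,0,0]],[[0,0,-0.3],[0,0,0]]]}}

```text
time: 13.5
eef_pos: [0.4075, 0.1198, 0.2469]
tcp_rot: [159.9, 0.0, 91.0]
force: [0.4, -0.8, -1.0]
gripper_width: 0.0262
grip_force: 0.0
```

Request:
{"name": "step_arm", "arguments": {"steps": [[[0,0,0],[0.06,0,0]],[[0,0,0],[0.06,0,0]],[[0,0,0],[0.06,0,0]],[[0,0,0],[0.042,0,0]],[[0,0,0],[0,0,0]]]}}

```text
time: 14.0
eef_pos: [0.4089, 0.1194, 0.2449]
tcp_rot: [-179.9, -0.0, 90.9]
force: [-0.3, -0.4, 0.0]
gripper_width: 0.0263
grip_force: 0.0
```

```bash
python3 - <<'E'
from h import *
s=bot.state();print(s['eef_pos'],s['tcp_rot'],s['qpos'],s['gripper_width'],s['force'])
f=save('top','out1')
tips('top','shelf_bar','shelf_floor','pack1','tub','front_bar');tips('side','pack1','tub','shelf_floor','front_bar')
for c in ['top','side']:
    f=bot.grab_frame(c)
    for d in bot.regions_of('pack1',c):
        if d['score']>.35:
            p=cloud(f,d['pixels']);print(rect(p),d['score'])
E
```

```text
[0.40889847 0.11935959 0.24490574] [-1.79861929e+02 -4.60027745e-02  9.08773658e+01] [ 23.29197787   4.562829   -45.17448803 116.82246236   3.62459105
  60.11985155 -22.72795961] 0.026297468697645526 [-0.2992805  -0.37949966  0.02694174]
top shelf_bar [([0.4708, 0.1202, 0.0771], 0.6)]
top shelf_floor [([0.4481, -0.3665, -0.0012], 0.67), ([0.5861, 0.126, 0.0622], 0.62)]
top pack1 [([0.4482, 0.4158, -0.0014], 0.86), ([0.5884, -0.3608, 0.0015], 0.8), ([0.4489, -0.3665, 0.0001], 0.79)]
top tub [([0.5132, -0.2977, -0.0018], 0.49)]
top front_bar []
side pack1 [([0.5806, -0.3618, -0.0009], 0.72), ([0.4439, -0.3686, -0.0005], 0.71), ([0.4503, 0.4177, -0.0036], 0.44), ([0.2672, -0.4104, 0.0006], 0.4)]
side tub [([0.5172, -0.2937, -0.0012], 0.79)]
side shelf_floor [([0.592, 0.1225, 0.0607], 0.85)]
side front_bar [([0.4354, 0.1154, 0.0519], 0.94)]
(array([ 0.5864, -0.3629]), array([0.0589, 0.0597]), 14.3) 0.9
(array([0.4538, 0.4148]), array([0.0588, 0.0615]), 23.9) 0.65
(array([ 0.4477, -0.368 ]), array([0.0589, 0.0515]), 88.2) 0.52
(array([ 0.5832, -0.3646]), array([0.0604, 0.0611]), 14.8) 0.65
(array([ 0.4467, -0.369 ]), array([0.0593, 0.0585]), 89.4) 0.57
(array([0.4588, 0.4206]), array([0.0959, 0.0549]), 87.7) 0.51
```

View pics/out1.png

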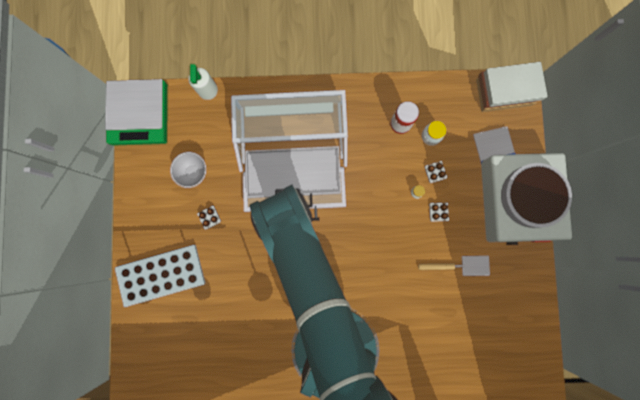

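Request:
{"name": "step_arm", "arguments": {"steps": [[[0.42,0.07,0],[0,0,0]],[[0.42,0.07,0],[0,0,0]],[[0.42,0.07,0],[0,0,0]],[[0.42,0.07,0],[0,0,0]],[[0.42,0.07,0],[0,0,0]]], "gripper": 0.9}}

```text
time: 15.3
eef_pos: [0.4401, 0.3314, 0.2449]
tcp_rot: [180.0, 0.1, 90.9]
force: [1.0, -1.4, 1.1]
gripper_width: 0.0626
grip_force: 0.0
```

Request:
{"name": "step_arm", "arguments": {"steps": [[[0.42,0.07,0],[0,0,0]],[[0.42,0.07,0],[0,0,0]],[[0,0,0],[0,0,0.09]],[[0,0,0],[0,0,0.09]],[[0,0,0],[0,0,0.09]]]}}

```text
time: 15.8
eef_pos: [0.4524, 0.4144, 0.2446]
tcp_rot: [-180.0, 0.1, 66.3]
force: [0.5, 0.1, -0.0]
gripper_width: 0.0847
grip_force: 0.0
```

Request:
{"name": "step_arm", "arguments": {"steps": [[[0,0,0],[0,0,0.094]],[[0,0,0],[0,0,0.094]],[[0,0,0],[0,0,0.094]],[[0,0,0],[0,0,0.094]],[[0,0,0],[0,0,0.094]]]}}

```text
time: 16.3
eef_pos: [0.4526, 0.414, 0.2449]
tcp_rot: [180.0, 0.0, 24.0]
force: [0.1, 0.2, 0.2]
gripper_width: 0.085
grip_force: 0.0
```

Request:
{"name": "step_arm", "arguments": {"steps": [[[0,0,0],[0,0,0]],[[0,0,0],[0,0,0]]]}}

```text
time: 16.5
eef_pos: [0.4525, 0.4141, 0.245]
tcp_rot: [179.9, 0.0, 24.6]
force: [-0.3, -1.0, 1.0]
gripper_width: 0.0846
grip_force: 0.0
```

```bash
cat >> h.py <<'E'
def look(t='pack1',cam='wrist',lo=.3):
    s=bot.state();print(s['eef_pos'],s['tcp_rot'],s['qpos'].round(1),s['gripper_width'],s['force'].round(1))
    f=bot.grab_frame(cam)
    print('tip',[(np.round(d['centre'],4).tolist(),round(d['score'],2)) for d in bot.tip_of(t,cam)])
    for d in bot.regions_of(t,cam):
        if d['score']>lo and d['pixels'].sum()>50:
            p=cloud(f,d['pixels']);z=p[:,2]; q=p[(z>z.min()-1)&(z<np.median(z)+.05)]; print('reg',rect(q),round(d['score'],2),np.percentile(z,[5,95]).round(3))
    return f
E
python3 - <<'E'
from h import *
look(); go(.452,.4165,.15,[180,0,24.4])
E
```

```text
[0.45252391 0.41413886 0.24500991] [1.79942989e+02 1.76252540e-03 2.45824882e+01] [ -20.3   25.4  -33.7   92.4   15.    66.8 -122.7] 0.0846083288928784 [-0.3 -1.   1. ]
tip [([0.4266, 0.4331, -0.0023], 0.86)]
reg (array([0.4274, 0.4294]), array([0.0594, 0.059 ]), 24.6) 0.72 [0.013 0.033]
shift [ 0.005 -0.026  0.95 ] turn [0.0005 0.0001 0.0008] rows>= 1.9
```

```bash
python3 - <<'E'
from h import *
look('pack1','side');save('wrist','w1')
tips('top','pack1')
go(.427,.431,.10,[180,0,24.6])
E
```

```text
[0.45262391 0.41402836 0.2449999 ] [1.79956355e+02 7.30328219e-03 2.44721701e+01] [ -20.2   25.4  -33.7   92.4   15.    66.8 -122.8] 0.08460896867837213 [ 0.1 -0.3  0.3]
tip [([0.4437, -0.3682, -0.0006], 0.92), ([0.581, -0.3647, -0.0034], 0.92), ([0.4285, 0.4297, 0.0007], 0.68)]
reg (array([ 0.5871, -0.3644]), array([0.0678, 0.0608]), 14.0) 0.93 [0.005 0.032]
reg (array([ 0.4456, -0.3621]), array([0.0749, 0.063 ]), 87.2) 0.58 [-0.     0.032]
reg (array([0.4233, 0.4374]), array([0.0656, 0.0945]), 8.8) 0.46 [0.004 0.031]
top pack1 [([0.4488, -0.3677, 0.0036], 0.84), ([0.589, -0.3607, 0.0014], 0.55)]
shift [-0.164 -0.262  1.451] turn [ 0.0005 -0.     -0.003 ] rows>= 2.97
```

View pics/w1.png

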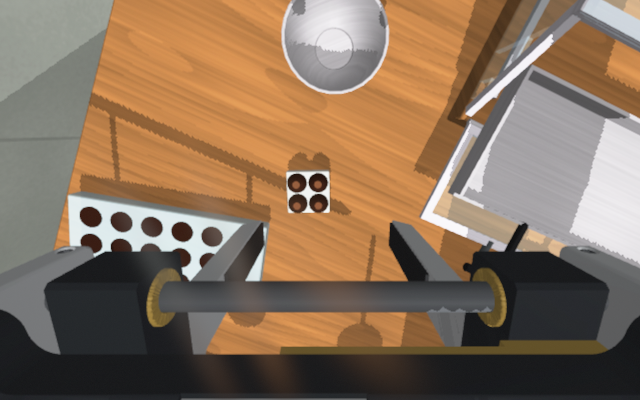

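Request:
{"name": "step_arm", "arguments": {"steps": [[[-0.08,-0.13,0.2],[0,0,0]],[[-0.08,-0.13,0.3],[0,0,0]],[[0,0,0.45],[0,0,0]],[[0,0,0.25],[0,0,0]],[[0,0,0],[0,0,0]]]}}

```text
time: 17.45
eef_pos: [0.4261, 0.4298, 0.122]
tcp_rot: [179.9, 0.3, 24.3]
force: [0.3, -0.2, -0.0]
gripper_width: 0.0845
grip_force: 0.0
```

```bash
python3 - <<'E'
from h import *
look(); go(.427,.431,.028,[180,0,24.6])
E
```

```text
[0.42611833 0.42975579 0.12195512] [179.85876688   0.28115291  24.34535802] [ -24.7   32.4  -31.4   99.5   20.1   54.1 -129.9] 0.08447913961372892 [ 0.3 -0.2 -0. ]
tip [([0.4253, 0.4317, -0.0009], 0.98)]
reg (array([0.4272, 0.4307]), array([0.0656, 0.059 ]), 24.4) 0.91 [0.018 0.038]
shift [-0.013  0.003  0.986] turn [ 0.0001 -0.001  -0.0032] rows>= 1.97
```

Request:
{"name": "step_arm", "arguments": {"steps": [[[0,0,0.35],[0,0,0]],[[0,0,0.35],[0,0,0]],[[0,0,0.22],[0,0,0]],[[0,0,0],[0,0,0]]]}}

```text
time: 18.0
eef_pos: [0.4272, 0.4305, 0.0322]
tcp_rot: [179.9, 0.1, 24.3]
force: [-0.6, 0.3, -0.1]
gripper_width: 0.0845
grip_force: 0.0
```

Request:
{"name": "step_arm", "arguments": {"steps": [[[0,0,0],[0,0,0]],[[0,0,0],[0,0,0]],[[0,0,0],[0,0,0]],[[0,0,0],[0,0,0]],[[0,0,0],[0,0,0]]], "gripper": 0}}

```text
time: 18.5
eef_pos: [0.428, 0.4315, 0.0344]
tcp_rot: [180.0, -0.1, 24.3]
force: [-1.5, -2.7, 10.8]
gripper_width: 0.0594
grip_force: 30.0
```

Request:
{"name": "step_arm", "arguments": {"steps": [[[0,0,-0.2],[0,0,0]],[[0,0,-0.35],[0,0,0]],[[0,0,-0.35],[0,0,0]],[[0,0,-0.35],[0,0,0]],[[0,0,0],[0,0,0]]]}}

```text
time: 19.0
eef_pos: [0.4286, 0.4328, 0.1631]
tcp_rot: [-179.9, -0.4, 24.3]
force: [0.6, 0.4, -0.8]
gripper_width: 0.0596
grip_force: 30.0
```

```bash
python3 - <<'E'
from h import *
look()
c=np.array([.587,.1245]); d=np.array([-.0209,.9998])
for k in (.09,0,-.09): print(c+k*d)
go(*(c+.09*d),.155,[180,0,1.2])
E
```

```text
[0.42862132 0.43283534 0.16312709] [-179.92728601   -0.38435507   24.30843127] [ -23.8   29.6  -32.7   97.8   18.6   57.6 -128.7] 0.059618646017408544 [ 0.6  0.4 -0.8]
tip [([0.4249, 0.4343, 0.1298], 0.68)]
reg (array([0.3898, 0.4065]), array([0.1497, 0.0856]), 18.2) 0.95 [0.136 0.156]
[0.585119 0.214482]
[0.587  0.1245]
[0.588881 0.034518]
shift [0.548 2.62  0.031] turn [ 8.000e-04 -1.000e-04  2.566e-01] rows>= 5.35
```

Request:
{"name": "step_arm", "arguments": {"steps": [[[0.09,0.43,0],[0,0,0]],[[0.09,0.43,0],[0,0,0]],[[0.09,0.43,0],[0,0,0]],[[0.09,0.43,0],[0,0,0]],[[0.09,0.43,0],[0,0,0]]]}}

```text
time: 19.65
eef_pos: [0.5572, 0.2518, 0.1569]
tcp_rot: [180.0, 0.1, 24.3]
force: [0.7, 0.2, -0.6]
gripper_width: 0.0594
grip_force: 30.0
```

Request:
{"name": "step_arm", "arguments": {"steps": [[[0.09,0.43,0],[0,0,0]],[[0,0,0],[0,0,0.085]],[[0,0,0],[0,0,0.086]],[[0,0,0],[0,0,0.086]],[[0,0,0],[0,0,0]]]}}

```text
time: 20.15
eef_pos: [0.5822, 0.218, 0.157]
tcp_rot: [179.9, 0.1, 1.0]
force: [0.1, -0.2, -1.0]
gripper_width: 0.0595
grip_force: 30.0
```

```bash
python3 - <<'E'
from h import *
look(); tips('side','shelf_floor','pack1')
go(.587,.2145,.12,[180,0,1.2])
E
```

```text
[0.5821914  0.21799388 0.15702609] [1.79904419e+02 7.95223414e-02 1.04099917e+00] [  -5.3   29.9  -24.4   96.    14.2   57.2 -123.6] 0.05953580677405142 [ 0.1 -0.2 -1. ]
tip [([0.5775, 0.2179, 0.1217], 0.77)]
reg (array([0.5621, 0.2169]), array([0.0984, 0.0866]), 2.4) 0.73 [0.135 0.156]
side shelf_floor [([0.5891, 0.123, 0.0593], 0.96)]
side pack1 [([0.4443, -0.3681, 0.0049], 0.81), ([0.5805, -0.3619, 0.001], 0.75), ([0.5799, 0.2177, 0.1227], 0.71)]
shift [0.042 0.037 0.38 ] turn [0.0005 0.     0.0011] rows>= 0.77
```

Request:
{"name": "step_arm", "arguments": {"steps": [[[0.08,0.03,0],[0,0,0]],[[0,0,0.2],[0,0,0]],[[0,0,0.2],[0,0,0]],[[0,0,0.16],[0,0,0]],[[0,0,0],[0,0,0]]]}}

```text
time: 20.95
eef_pos: [0.5901, 0.2147, 0.1002]
tcp_rot: [179.9, 0.2, 1.2]
force: [0.2, 0.2, -1.2]
gripper_width: 0.0593
grip_force: 30.0
```

Request:
{"name": "step_arm", "arguments": {"steps": [[[0,0,0.01],[0,0,0]],[[0,0,0],[0,0,0]]]}}

```text
time: 21.15
eef_pos: [0.5914, 0.2155, 0.1021]
tcp_rot: [180.0, -0.1, 1.2]
force: [0.3, -1.0, -0.1]
gripper_width: 0.0591
grip_force: 30.0
```

Request:
{"name": "step_arm", "arguments": {"steps": [[[0,0,0.03],[0,0,0]],[[0,0,0],[0,0,0]],[[0,0,0],[0,0,0]]]}}

```text
time: 21.45
eef_pos: [0.5909, 0.2154, 0.0985]
tcp_rot: [180.0, -0.0, 1.2]
force: [-0.6, -0.4, -0.5]
gripper_width: 0.0592
grip_force: 30.0
```

Request:
{"name": "step_arm", "arguments": {"steps": [[[0,0,0.015],[0,0,0]],[[0,0,0],[0,0,0]],[[0,0,0],[0,0,0]]]}}

```text
time: 21.75
eef_pos: [0.5908, 0.2153, 0.0968]
tcp_rot: [180.0, -0.0, 1.2]
force: [0.2, -0.3, -0.1]
gripper_width: 0.0593
grip_force: 30.0
```

Request:
{"name": "step_arm", "arguments": {"steps": [[[0,0,0.012],[0,0,0]],[[0,0,0],[0,0,0]],[[0,0,0],[0,0,0]]]}}

```text
time: 22.05
eef_pos: [0.5915, 0.2154, 0.0964]
tcp_rot: [180.0, -0.1, 1.2]
force: [0.4, -0.9, 8.8]
gripper_width: 0.0597
grip_force: 30.0
```

Request:
{"name": "step_arm", "arguments": {"steps": [[[0,0,0],[0,0,0]],[[0,0,0],[0,0,0]],[[0,0,0],[0,0,0]]], "gripper": 0.76}}

```text
time: 22.35
eef_pos: [0.5907, 0.2153, 0.0955]
tcp_rot: [180.0, -0.0, 1.2]
force: [0.3, -0.3, -0.1]
gripper_width: 0.071
grip_force: 0.0
```

Request:
{"name": "step_arm", "arguments": {"steps": [[[0,0,-0.3],[0,0,0]],[[0,0,-0.4],[0,0,0]],[[0,0,-0.4],[0,0,0]],[[0,0,-0.4],[0,0,0]],[[0,0,0],[0,0,0]]]}}

```text
time: 22.85
eef_pos: [0.5925, 0.2165, 0.2511]
tcp_rot: [-179.9, -0.4, 1.2]
force: [0.3, 0.1, -0.2]
gripper_width: 0.0716
grip_force: 0.0
```

```bash
python3 - <<'E'
from h import *
look(); look('pack1','top')
go(.585,-.362,.25,[180,0,14.4])
E
```

```text
[0.59250848 0.21649919 0.2510616 ] [-179.90959039   -0.43567354    1.18273651] [  -3.9   25.3  -25.8   89.9   11.7   67.  -120.9] 0.07157269076899209 [ 0.3  0.1 -0.2]
tip [([0.5895, 0.2176, 0.0632], 0.76)]
reg (array([0.5871, 0.2123]), array([0.0593, 0.0626]), 1.9) 0.63 [0.069 0.089]
[0.59058047 0.21525843 0.24501277] [1.79937457e+02 4.47929683e-03 1.17765801e+00] [  -4.    25.6  -25.7   90.3   11.8   66.8 -120.9] 0.07134086891327991 [ 0.   0.3 -0.7]
tip [([0.5872, -0.3565, 0.0032], 0.82), ([0.4442, -0.3658, -0.0015], 0.64)]
reg (array([ 0.448 , -0.3662]), array([0.0598, 0.0586]), 88.0) 0.71 [0.007 0.032]
reg (array([ 0.5887, -0.367 ]), array([0.0614, 0.0682]), 16.7) 0.54 [0.005 0.033]
reg (array([ 0.7563, -0.2492]), array([0.0679, 0.0663]), 8.2) 0.5 [0.035 0.153]
shift [-0.173  5.77  -0.049] turn [ 0.0007  0.001  -0.1469] rows>= 11.55
```

Request:
{"name": "step_arm", "arguments": {"steps": [[[0,0.44,0],[0,0,0]],[[0,0.44,0],[0,0,0]],[[0,0.44,0],[0,0,0]],[[0,0.44,0],[0,0,0]],[[0,0.44,0],[0,0,0]]], "gripper": 0.9}}

```text
time: 23.65
eef_pos: [0.5948, -0.0063, 0.245]
tcp_rot: [180.0, 0.0, 1.2]
force: [0.4, -0.5, -0.2]
gripper_width: 0.0846
grip_force: 0.0
```

Request:
{"name": "step_arm", "arguments": {"steps": [[[0,0.44,0],[0,0,0]],[[0,0.44,0],[0,0,0]],[[0,0.44,0],[0,0,0]],[[0,0.44,0],[0,0,0]],[[0,0.44,0],[0,0,0]]]}}

```text
time: 24.15
eef_pos: [0.5993, -0.2262, 0.245]
tcp_rot: [180.0, 0.0, 1.2]
force: [-0.2, -0.2, 1.1]
gripper_width: 0.0846
grip_force: 0.0
```

Request:
{"name": "step_arm", "arguments": {"steps": [[[-0.1,0.44,0.2],[0,0,0]],[[-0.1,0.44,0.2],[0,0,0]],[[0,0.4,0],[0,0,-0.074]],[[0,0,0],[0,0,-0.073]],[[0,0,0],[0,0,0]]]}}

```text
time: 24.65
eef_pos: [0.5818, -0.3536, 0.2046]
tcp_rot: [-180.0, 0.1, 14.4]
force: [-0.3, 0.9, 0.9]
gripper_width: 0.0846
grip_force: 0.0
```

```bash
python3 - <<'E'
from h import *
look()
look('tub');go(.585,-.362,.12,[180,0,14.4])
E
```

```text
[ 0.58180912 -0.35362796  0.20455819] [-1.79950813e+02  5.27035570e-02  1.44410531e+01] [ 40.7  32.1 -17.6  84.5  10.2  65.1 -54.3] 0.08459623898015958 [-0.3  0.9  0.9]
tip [([0.4469, -0.3662, 0.0029], 0.96), ([0.5844, -0.3654, 0.0035], 0.77)]
reg (array([ 0.584 , -0.3638]), array([0.0644, 0.0633]), 15.4) 0.88 [0.014 0.034]
reg (array([ 0.4626, -0.3667]), array([0.034 , 0.0602]), 3.6) 0.71 [0.007 0.033]
[ 0.58277313 -0.3517192   0.20576137] [ 1.79992375e+02 -8.41460850e-03  1.42986967e+01] [ 40.5  31.9 -17.6  84.6  10.2  65.1 -54.6] 0.08469180886549094 [-0.3 -0.1  0.3]
tip [([0.5193, -0.2954, -0.0037], 0.84)]
reg (array([ 0.5202, -0.3011]), array([0.04  , 0.0324]), 41.5) 0.86 [0.011 0.047]
shift [-0.004  0.102  0.862] turn [ 0.0006 -0.0002 -0.0001] rows>= 1.74
```

Request:
{"name": "step_arm", "arguments": {"steps": [[[0,0.12,0.2],[0,0,0]],[[0,0,0.45],[0,0,0]],[[0,0,0.45],[0,0,0]],[[0,0,0.4],[0,0,0]],[[0,0,0.24],[0,0,0]]]}}

```text
time: 25.45
eef_pos: [0.5845, -0.3634, 0.0289]
tcp_rot: [-179.9, 0.1, 14.4]
force: [0.3, -0.3, -0.3]
gripper_width: 0.0846
grip_force: 0.0
```

Request:
{"name": "step_arm", "arguments": {"steps": [[[0,0,0.02],[0,0,0]],[[0,0,0],[0,0,0]]]}}

```text
time: 25.65
eef_pos: [0.586, -0.3643, 0.0307]
tcp_rot: [179.9, -0.0, 14.4]
force: [0.1, -0.2, 0.4]
gripper_width: 0.0848
grip_force: 0.0
```

Request:
{"name": "step_arm", "arguments": {"steps": [[[0,0,0],[0,0,0]],[[0,0,0],[0,0,0]],[[0,0,0],[0,0,0]],[[0,0,0],[0,0,0]],[[0,0,0],[0,0,0]]], "gripper": 0}}

```text
time: 26.15
eef_pos: [0.5859, -0.3648, 0.031]
tcp_rot: [179.9, -0.1, 14.4]
force: [-2.3, 1.5, 7.4]
gripper_width: 0.0591
grip_force: 30.0
```

Request:
{"name": "step_arm", "arguments": {"steps": [[[0,0,-0.2],[0,0,0]],[[0,0,-0.3],[0,0,0]],[[0,0,-0.35],[0,0,0]],[[0,0,-0.4],[0,0,0]],[[0,0,-0.2],[0,0,0]]]}}

```text
time: 26.65
eef_pos: [0.5864, -0.3649, 0.1789]
tcp_rot: [179.8, -0.2, 14.4]
force: [-0.8, -0.4, -1.0]
gripper_width: 0.0596
grip_force: 30.0
```

Request:
{"name": "step_arm", "arguments": {"steps": [[[0,0,0],[0,0,0.074]],[[0,0,0],[0,0,0.073]],[[0,0,0],[0,0,0]]]}}

```text
time: 26.95
eef_pos: [0.5855, -0.3645, 0.1754]
tcp_rot: [179.9, -0.0, 1.1]
force: [-0.3, -0.1, -0.3]
gripper_width: 0.0595
grip_force: 30.0
```

```bash
python3 - <<'E'
from h import *
look()
go(.587,.1245,.16,[180,0,1.2])
E
```

```text
[ 0.58548902 -0.36446273  0.17536146] [ 1.79933260e+02 -2.76874064e-02  1.05891916e+00] [ 39.   34.1 -14.2  84.8   9.   62.2 -66.1] 0.05946501558813608 [-0.3 -0.1 -0.3]
tip [([0.5847, -0.3662, 0.1456], 0.96), ([0.4464, -0.3689, 0.0007], 0.84)]
reg (array([ 0.4251, -0.3664]), array([0.0362, 0.061 ]), 24.9) 0.82 [0.013 0.033]
reg (array([ 0.5427, -0.3683]), array([0.1484, 0.1115]), 6.7) 0.65 [0.156 0.177]
shift [ 0.133 -4.887  0.146] turn [ 0.0005 -0.0001  0.002 ] rows>= 9.78
```

Request:
{"name": "step_arm", "arguments": {"steps": [[[0.01,-0.41,0],[0,0,0]],[[0.01,-0.41,0],[0,0,0]],[[0.01,-0.41,0],[0,0,0]],[[0.01,-0.41,0],[0,0,0]],[[0.01,-0.41,0],[0,0,0]]]}}

```text
time: 27.6
eef_pos: [0.5861, -0.1579, 0.1749]
tcp_rot: [180.0, -0.0, 1.3]
force: [0.9, -0.3, -0.3]
gripper_width: 0.0596
grip_force: 30.0
```

Request:
{"name": "step_arm", "arguments": {"steps": [[[0.01,-0.41,0],[0,0,0]],[[0.01,-0.41,0],[0,0,0]],[[0.01,-0.41,0],[0,0,0]],[[0.01,-0.41,0],[0,0,0]],[[0.01,-0.41,0],[0,0,0]]]}}

```text
time: 28.1
eef_pos: [0.5869, 0.0472, 0.1748]
tcp_rot: [180.0, -0.0, 1.3]
force: [-0.1, -1.2, -1.3]
gripper_width: 0.0597
grip_force: 30.0
```

Request:
{"name": "step_arm", "arguments": {"steps": [[[0.01,-0.4,0],[0,0,0]],[[0.02,-0.38,0],[0,0,0]],[[0,0,0],[0,0,0]],[[0,0,0],[0,0,0]]]}}

```text
time: 28.5
eef_pos: [0.5883, 0.1243, 0.1745]
tcp_rot: [180.0, -0.0, 1.4]
force: [-0.5, -1.3, -1.8]
gripper_width: 0.0597
grip_force: 30.0
```

```bash
python3 - <<'E'
from h import *
look();tips('side','pack1','shelf_floor','shelf_bar')
go(.587,.1245,.093,[180,0,1.2])
E
```

```text
[0.5883095  0.12431616 0.17451682] [ 1.79958170e+02 -7.82658064e-03  1.38833046e+00] [   1.9   26.3  -22.    98.4   11.4   57.4 -112.8] 0.05968473726649429 [-0.5 -1.3 -1.8]
tip [([0.5876, 0.217, 0.0597], 0.65), ([0.4322, 0.1183, 0.0524], 0.65), ([0.5871, 0.1219, 0.1448], 0.58)]
reg (array([0.5579, 0.1205]), array([0.1201, 0.0951]), 1.0) 0.82 [0.156 0.176]
side pack1 [([0.4459, -0.3695, 0.0002], 0.79), ([0.5902, 0.2172, 0.0624], 0.46)]
side shelf_floor [([0.5914, 0.1203, 0.0602], 0.87)]
side shelf_bar [([0.4749, 0.1195, 0.0681], 0.78)]
shift [-0.016 -0.017  0.817] turn [ 0.0006 -0.0003 -0.0008] rows>= 1.64
```

Request:
{"name": "step_arm", "arguments": {"steps": [[[0,0,0.3],[0,0,0]],[[0,0,0.3],[0,0,0]],[[0,0,0.17],[0,0,0]],[[0,0,0],[0,0,0]],[[0,0,0],[0,0,0]]]}}

```text
time: 29.35
eef_pos: [0.5888, 0.1235, 0.0983]
tcp_rot: [180.0, -0.0, 1.2]
force: [0.7, 0.4, -0.2]
gripper_width: 0.0602
grip_force: 30.0
```

Request:
{"name": "step_arm", "arguments": {"steps": [[[0,0,0.03],[0,0,0]],[[0,0,0],[0,0,0]],[[0,0,0],[0,0,0]]]}}

```text
time: 29.65
eef_pos: [0.5888, 0.1236, 0.0953]
tcp_rot: [180.0, -0.1, 1.2]
force: [-0.7, -0.6, -0.8]
gripper_width: 0.0595
grip_force: 30.0
```

Request:
{"name": "step_arm", "arguments": {"steps": [[[0,0,0.01],[0,0,0]],[[0,0,0],[0,0,0]],[[0,0,0],[0,0,0]]]}}

```text
time: 29.95
eef_pos: [0.5885, 0.1236, 0.0937]
tcp_rot: [180.0, -0.0, 1.2]
force: [0.5, 0.3, -1.2]
gripper_width: 0.0597
grip_force: 30.0
```

Request:
{"name": "step_arm", "arguments": {"steps": [[[0,0,0.012],[0,0,0]],[[0,0,0],[0,0,0]],[[0,0,0],[0,0,0]]]}}

```text
time: 30.25
eef_pos: [0.5889, 0.1236, 0.0929]
tcp_rot: [180.0, -0.1, 1.2]
force: [-0.1, 0.4, 4.8]
gripper_width: 0.0598
grip_force: 30.0
```

Request:
{"name": "step_arm", "arguments": {"steps": [[[0,0,0],[0,0,0]],[[0,0,0],[0,0,0]],[[0,0,0],[0,0,0]]], "gripper": 0.76}}

```text
time: 30.55
eef_pos: [0.5884, 0.1236, 0.0924]
tcp_rot: [180.0, -0.0, 1.2]
force: [0.3, 0.2, -0.4]
gripper_width: 0.0712
grip_force: 0.0
```

Request:
{"name": "step_arm", "arguments": {"steps": [[[0,0,-0.3],[0,0,0]],[[0,0,-0.4],[0,0,0]],[[0,0,-0.4],[0,0,0]],[[0,0,-0.4],[0,0,0]],[[0,0,0],[0,0,0]]]}}

```text
time: 31.05
eef_pos: [0.5903, 0.1244, 0.2478]
tcp_rot: [-180.0, -0.4, 1.2]
force: [0.2, -0.2, -0.0]
gripper_width: 0.0712
grip_force: 0.0
```

```bash
python3 - <<'E'
from h import *
look(); look('pack1','top')
go(.447,-.367,.2,[180,0,0])
E
```

```text
[0.59032776 0.12440325 0.24776032] [-179.97534577   -0.44617719    1.18150841] [   2.8   22.1  -22.9   94.3    9.4   65.  -111.3] 0.07118181956103879 [ 0.2 -0.2 -0. ]
tip [([0.5864, 0.1219, 0.0631], 0.94), ([0.5884, 0.2163, 0.0598], 0.68), ([0.4422, -0.3688, -0.003], 0.62)]
reg (array([0.5845, 0.2157]), array([0.0657, 0.0662]), 2.4) 0.97 [0.065 0.089]
reg (array([0.5846, 0.1205]), array([0.0595, 0.0615]), 1.3) 0.88 [0.069 0.089]
[0.58816051 0.12355017 0.241908  ] [1.79942615e+02 5.25566502e-03 1.17652692e+00] [   2.8   22.4  -22.9   94.7    9.5   64.8 -111.4] 0.07183074324440243 [-0.2 -0.3 -0. ]
tip [([0.4447, -0.3667, 0.0011], 0.83), ([0.5884, 0.2161, 0.0616], 0.53)]
reg (array([ 0.4484, -0.3681]), array([0.0616, 0.0584]), 88.8) 0.87 [0.007 0.034]
reg (array([0.5808, 0.2257]), array([0.037, 0.046]), 5.8) 0.58 [0.065 0.097]
shift [-1.51   4.875  0.42 ] turn [0.0007 0.001  0.0131] rows>= 10.24
```

Request:
{"name": "step_arm", "arguments": {"steps": [[[-0.12,0.405,0],[0,0,0]],[[-0.12,0.405,0],[0,0,0]],[[-0.12,0.405,0],[0,0,0]],[[-0.12,0.405,0],[0,0,0]],[[-0.12,0.405,0],[0,0,0]]], "gripper": 0.9}}

```text
time: 31.85
eef_pos: [0.5316, -0.0815, 0.2419]
tcp_rot: [180.0, 0.0, 1.2]
force: [1.5, -0.2, -0.1]
gripper_width: 0.0845
grip_force: 0.0
```

Request:
{"name": "step_arm", "arguments": {"steps": [[[-0.12,0.405,0],[0,0,0]],[[-0.12,0.405,0],[0,0,0]],[[-0.12,0.405,0],[0,0,0]],[[-0.12,0.405,0],[0,0,0]],[[-0.12,0.405,0],[0,0,0]]]}}

```text
time: 32.35
eef_pos: [0.4759, -0.2851, 0.242]
tcp_rot: [180.0, 0.0, 1.2]
force: [1.2, -0.5, -0.9]
gripper_width: 0.0847
grip_force: 0.0
```

Request:
{"name": "step_arm", "arguments": {"steps": [[[-0.12,0.405,0.2],[0,0,0]],[[-0.12,0.405,0.2],[0,0,0.02]],[[0,0,0],[0,0,0]],[[0,0,0],[0,0,0]]]}}

```text
time: 32.75
eef_pos: [0.4537, -0.3655, 0.2014]
tcp_rot: [-180.0, 0.1, -0.7]
force: [0.2, 1.0, -0.2]
gripper_width: 0.0844
grip_force: 0.0
```

```bash
python3 - <<'E'
from h import *
look();go(.446,-.367,.029,[180,0,-.6])
E
```

```text
[ 0.45371857 -0.36549048  0.20142086] [-1.79957661e+02  8.09260881e-02 -7.02168152e-01] [ 42.8  21.6  -8.9 100.1   3.8  58.7 -58.1] 0.08444343709623371 [ 0.2  1.  -0.2]
tip []
reg (array([ 0.4484, -0.3672]), array([0.0603, 0.0599]), 0.9) 0.88 [0.015 0.034]
shift [-0.093  0.029  1.739] turn [ 0.0003 -0.0005  0.001 ] rows>= 3.48
```

Request:
{"name": "step_arm", "arguments": {"steps": [[[-0.065,0.015,0.2],[0,0,0]],[[0,0,0.45],[0,0,0]],[[0,0,0.45],[0,0,0]],[[0,0,0.4],[0,0,0]],[[0,0,0.24],[0,0,0]]]}}

```text
time: 33.4
eef_pos: [0.4479, -0.365, 0.0264]
tcp_rot: [-180.0, 0.1, -0.5]
force: [-0.1, -0.3, 0.2]
gripper_width: 0.0848
grip_force: 0.0
```

Request:
{"name": "step_arm", "arguments": {"steps": [[[0,0,0],[0,0,0]],[[0,0,0],[0,0,0]],[[0,0,0],[0,0,0]]]}}

```text
time: 33.7
eef_pos: [0.4487, -0.3663, 0.0294]
tcp_rot: [179.9, -0.1, -0.6]
force: [0.2, -0.4, 0.1]
gripper_width: 0.0846
grip_force: 0.0
```

Request:
{"name": "step_arm", "arguments": {"steps": [[[0,0,0],[0,0,0]],[[0,0,0],[0,0,0]],[[0,0,0],[0,0,0]],[[0,0,0],[0,0,0]],[[0,0,0],[0,0,0]]], "gripper": 0}}

```text
time: 34.2
eef_pos: [0.4481, -0.3668, 0.029]
tcp_rot: [180.0, -0.0, -0.6]
force: [-0.7, 0.7, 3.5]
gripper_width: 0.0598
grip_force: 29.9
```

Request:
{"name": "step_arm", "arguments": {"steps": [[[0,0,-0.2],[0,0,0]],[[0,0,-0.3],[0,0,0]],[[0,0,-0.35],[0,0,0]],[[0,0,-0.4],[0,0,0]],[[0,0,-0.2],[0,0,-0.02]]]}}

```text
time: 34.7
eef_pos: [0.4487, -0.3672, 0.177]
tcp_rot: [179.8, -0.2, 1.2]
force: [1.1, -0.3, -1.3]
gripper_width: 0.0597
grip_force: 29.9
```

Request:
{"name": "step_arm", "arguments": {"steps": [[[0,0,0],[0,0,0]],[[0,0,0],[0,0,0]]]}}

```text
time: 34.9
eef_pos: [0.4478, -0.3666, 0.1735]
tcp_rot: [180.0, -0.0, 1.1]
force: [-0.5, -0.2, -1.5]
gripper_width: 0.0596
grip_force: 29.9
```

```bash
python3 - <<'E'
from h import *
look()
go(.589,.0315,.16,[180,0,1.2])
E
```

```text
[ 0.44778585 -0.36659236  0.17349286] [ 1.79953969e+02 -2.11645268e-02  1.14545124e+00] [ 43.5  22.9  -9.2 102.2   4.4  55.2 -56.3] 0.059631524619415247 [-0.5 -0.2 -1.5]
tip [([0.4443, -0.3667, 0.1461], 0.89)]
reg (array([ 0.4476, -0.3608]), array([0.0588, 0.1021]), 0.7) 0.86 [0.156 0.176]
shift [ 1.496 -3.948  0.125] turn [-0.0004  0.0008 -0.0004] rows>= 8.45
```

Request:
{"name": "step_arm", "arguments": {"steps": [[[0.15,-0.395,0],[0,0,0]],[[0.15,-0.395,0],[0,0,0]],[[0.15,-0.395,0],[0,0,0]],[[0.15,-0.395,0],[0,0,0]],[[0.15,-0.395,0],[0,0,0]]]}}

```text
time: 35.55
eef_pos: [0.5188, -0.1659, 0.1728]
tcp_rot: [180.0, 0.1, 1.2]
force: [0.4, -0.6, -1.3]
gripper_width: 0.0599
grip_force: 29.9
```

Request:
{"name": "step_arm", "arguments": {"steps": [[[0.15,-0.395,0],[0,0,0]],[[0.15,-0.395,0],[0,0,0]],[[0.15,-0.395,0],[0,0,0]],[[0.15,-0.395,0],[0,0,0]],[[0.15,-0.395,0],[0,0,0]]]}}

```text
time: 36.05
eef_pos: [0.5898, 0.033, 0.1725]
tcp_rot: [180.0, 0.1, 1.2]
force: [0.7, -0.8, -0.3]
gripper_width: 0.0596
grip_force: 29.9
```

Request:
{"name": "step_arm", "arguments": {"steps": [[[0,0,0],[0,0,0]],[[0,0,0],[0,0,0]],[[0,0,0],[0,0,0]]]}}

```text
time: 36.35
eef_pos: [0.5894, 0.0303, 0.1728]
tcp_rot: [179.9, 0.1, 1.1]
force: [-0.1, -0.8, -1.4]
gripper_width: 0.0598
grip_force: 29.9
```

```bash
python3 - <<'E'
from h import *
look();tips('side','pack1','shelf_floor','shelf_bar')
go(.589,.0315,.0925,[180,0,1.2])
E
```

```text
[0.58940588 0.03027555 0.17281241] [1.79930842e+02 5.04874537e-02 1.11086724e+00] [   7.8   24.9  -17.7  100.2    8.9   56.3 -102.2] 0.059783937987071524 [-0.1 -0.8 -1.4]
tip [([0.5854, 0.0298, 0.1443], 0.95), ([0.5874, 0.1187, 0.0639], 0.76), ([0.59, 0.2197, 0.0609], 0.58)]
reg (array([0.5599, 0.028 ]), array([0.1176, 0.0949]), 2.0) 0.91 [0.157 0.177]
reg (array([0.5876, 0.2231]), array([0.0655, 0.0806]), 2.1) 0.82 [0.068 0.095]
reg (array([0.5853, 0.1257]), array([0.0657, 0.0676]), 1.3) 0.81 [0.074 0.095]
side pack1 [([0.5842, 0.1245, 0.0625], 0.65), ([0.5884, 0.2173, 0.0582], 0.43)]
side shelf_floor [([0.5902, 0.1232, 0.0602], 0.83)]
side shelf_bar [([0.4765, 0.1218, 0.0729], 0.74)]
shift [-0.008 -0.007  0.811] turn [ 0.0005 -0.0003 -0.0007] rows>= 1.62
```

Request:
{"name": "step_arm", "arguments": {"steps": [[[0,0,0.3],[0,0,0]],[[0,0,0.3],[0,0,0]],[[0,0,0.16],[0,0,0]],[[0,0,0],[0,0,0]],[[0,0,0],[0,0,0]]]}}

```text
time: 37.2
eef_pos: [0.5902, 0.0314, 0.0983]
tcp_rot: [180.0, -0.0, 1.2]
force: [0.1, 0.7, -0.7]
gripper_width: 0.0596
grip_force: 29.9
```

Request:
{"name": "step_arm", "arguments": {"steps": [[[0,0,0.03],[0,0,0]],[[0,0,0],[0,0,0]],[[0,0,0],[0,0,0]]]}}

```text
time: 37.5
eef_pos: [0.5902, 0.0313, 0.0952]
tcp_rot: [180.0, -0.1, 1.2]
force: [-0.1, 0.9, -1.0]
gripper_width: 0.0599
grip_force: 29.9
```

Request:
{"name": "step_arm", "arguments": {"steps": [[[0,0,0.012],[0,0,0]],[[0,0,0],[0,0,0]],[[0,0,0],[0,0,0]]]}}

```text
time: 37.8
eef_pos: [0.5898, 0.0313, 0.0934]
tcp_rot: [180.0, -0.0, 1.2]
force: [0.6, 0.2, -1.4]
gripper_width: 0.0595
grip_force: 29.9
```

Request:
{"name": "step_arm", "arguments": {"steps": [[[0,0,0.015],[0,0,0]],[[0,0,0.005],[0,0,0]],[[0,0,0],[0,0,0]]]}}

```text
time: 38.1
eef_pos: [0.5898, 0.0313, 0.0912]
tcp_rot: [180.0, -0.0, 1.2]
force: [-0.5, 0.1, 0.4]
gripper_width: 0.0597
grip_force: 29.9
```

Request:
{"name": "step_arm", "arguments": {"steps": [[[0,0,0],[0,0,0]],[[0,0,0],[0,0,0]],[[0,0,0],[0,0,0]]], "gripper": 0.76}}

```text
time: 38.4
eef_pos: [0.5899, 0.0313, 0.0914]
tcp_rot: [180.0, -0.0, 1.2]
force: [-1.0, -0.5, -0.2]
gripper_width: 0.0714
grip_force: 0.0
```

Request:
{"name": "step_arm", "arguments": {"steps": [[[0,0,-0.3],[0,0,0]],[[0,0,-0.4],[0,0,0]],[[0,0,-0.4],[0,0,0]],[[0,0,-0.4],[0,0,0]],[[0,0,0],[0,0,0]]]}}

```text
time: 38.9
eef_pos: [0.5919, 0.0318, 0.2467]
tcp_rot: [180.0, -0.5, 1.2]
force: [-0.6, -0.9, 0.0]
gripper_width: 0.0714
grip_force: 0.0
```

Request:
{"name": "step_arm", "arguments": {"steps": [[[-0.35,0,0],[0,0,0]],[[-0.35,0,0],[0,0,0]],[[-0.35,0,0],[0,0,0]],[[-0.3,0,0],[0,0,0]],[[0,0,0],[0,0,0]]]}}

```text
time: 39.4
eef_pos: [0.4521, 0.0285, 0.2413]
tcp_rot: [179.9, -0.0, 1.2]
force: [0.7, 0.3, -0.7]
gripper_width: 0.0716
grip_force: 0.0
```

```bash
python3 - <<'E'
from h import *
look(); f=save('top','done3'); look('pack1','top'); look('pack1','side')
tips('top','shelf_floor','shelf_bar','front_bar');tips('side','shelf_bar','front_bar')
E
```

```text
[0.45213332 0.02846276 0.24131093] [ 1.79898679e+02 -9.15177199e-03  1.19401110e+00] [ 11.3   6.2 -20.1 114.5   2.6  59.7 -98.8] 0.07160478644177465 [ 0.7  0.3 -0.7]
tip [([0.589, 0.2171, 0.0613], 0.75), ([0.5854, 0.033, 0.0639], 0.74), ([0.5877, 0.1241, 0.0616], 0.7)]
reg (array([0.5929, 0.1259]), array([0.0647, 0.0666]), 1.7) 0.85 [0.074 0.095]
reg (array([0.5953, 0.2213]), array([0.0652, 0.0752]), 1.3) 0.76 [0.068 0.095]
reg (array([0.5915, 0.031 ]), array([0.061 , 0.0592]), 2.7) 0.56 [0.075 0.095]
[0.45554051 0.02863289 0.2412737 ] [ 1.79964364e+02 -4.27742420e-02  1.17754364e+00] [ 11.3   6.6 -20.1 114.2   2.7  59.7 -98.8] 0.07163289266983604 [1.  1.2 0.1]
tip [([0.589, 0.216, 0.0626], 0.92), ([0.5909, 0.0321, 0.0641], 0.68), ([0.5876, 0.1295, 0.0631], 0.58), ([0.4294, 0.1142, 0.057], 0.2)]
reg (array([0.5924, 0.2138]), array([0.0602, 0.0607]), 0.1) 0.76 [0.07  0.095]
reg (array([0.5892, 0.1249]), array([0.0614, 0.059 ]), 89.2) 0.68 [0.068 0.096]
reg (array([0.6018, 0.0317]), array([0.038 , 0.0615]), 2.9) 0.53 [0.069 0.375]
[0.45531005 0.02872431 0.24103717] [1.79974829e+02 9.72981749e-04 1.18184714e+00] [ 11.3   6.6 -20.1 114.2   2.6  59.7 -98.8] 0.07157280077607144 [-0.7 -0.4 -0.7]
tip [([0.585, 0.1228, 0.0613], 0.87), ([0.5845, 0.0281, 0.0655], 0.8), ([0.5925, 0.217, 0.0607], 0.8)]
reg (array([0.5866, 0.2054]), array([0.0543, 0.0492]), 4.5) 0.74 [0.066 0.094]
reg (array([0.5895, 0.0412]), array([0.0657, 0.0862]), 1.8) 0.57 [0.063 0.094]
reg (array([0.5879, 0.1309]), array([0.0843, 0.0629]), 87.9) 0.51 [0.066 0.094]
top shelf_floor [([0.5866, 0.1239, 0.0602], 0.91)]
top shelf_bar [([0.471, 0.1213, 0.0735], 0.9)]
top front_bar [([0.7578, -0.2524, -0.0008], 0.71), ([0.4306, 0.1169, 0.0554], 0.69)]
side shelf_bar [([0.4789, 0.1167, 0.0697], 0.8)]
side front_bar [([0.432, 0.1167, 0.0509], 0.61)]
```

View pics/done3.png

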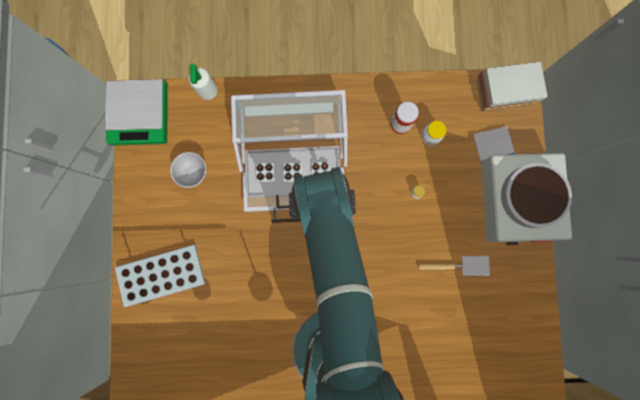

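Request:
{"name": "step_arm", "arguments": {"steps": [[[-0.02,-0.31,0],[0,0,0]],[[-0.02,-0.31,0],[0,0,0]],[[-0.02,-0.31,0],[0,0,0]],[[0,0,0],[0,0,0]],[[0,0,0],[0,0,0]]], "gripper": 0}}

```text
time: 40.75
eef_pos: [0.4468, 0.1216, 0.2412]
tcp_rot: [179.9, -0.0, 1.2]
force: [-0.0, -0.7, 0.4]
gripper_width: 0.0351
grip_force: 0.0
```

Request:
{"name": "step_arm", "arguments": {"steps": [[[0,0,0.4],[0,0,0]],[[0,0,0.4],[0,0,0]],[[0,0,0.3],[0,0,0]],[[0,0,0],[0,0,0]],[[0,0,0],[0,0,0]]]}}

```text
time: 41.25
eef_pos: [0.4472, 0.1209, 0.1319]
tcp_rot: [179.9, 0.0, 1.1]
force: [0.6, 0.3, 1.5]
gripper_width: 0.0004
grip_force: 0.0
```

```bash
python3 - <<'E'
from h import *
s=bot.state();print(s['eef_pos'],s['tcp_rot'],s['qpos'],s['gripper_width'],s['force'])
tips('wrist','shelf_bar','front_bar');go(.449,.122,.087,[180,0,1.2])
E
```

```text
[0.44723947 0.12085281 0.1318968 ] [1.79948380e+02 1.13389236e-03 1.13549140e+00] [   1.88714097   16.58809313  -23.78328986  119.34085671    9.30744913
   45.80969334 -116.39405076] 0.0003708951466545697 [0.57424267 0.27991791 1.45528687]
wrist shelf_bar [([0.4722, 0.1248, 0.0793], 0.96)]
wrist front_bar []
shift [ 0.01  -0.007  0.458] turn [ 0.0004 -0.0018 -0.0006] rows>= 0.92
```

Request:
{"name": "step_arm", "arguments": {"steps": [[[0,0,0.2],[0,0,0]],[[0,0,0.15],[0,0,0]],[[0,0,0.1],[0,0,0]],[[0,0,0],[0,0,0]],[[0,0,0],[0,0,0]]]}}

```text
time: 41.9
eef_pos: [0.4474, 0.1215, 0.087]
tcp_rot: [180.0, -0.1, 1.2]
force: [0.2, -0.1, 0.4]
gripper_width: 0.0006
grip_force: 0.0
```

Request:
{"name": "step_arm", "arguments": {"steps": [[[0.05,0,0],[0,0,0]],[[0.05,0,0],[0,0,0]],[[0.07,0,0],[0,0,0]],[[0.08,0,0],[0,0,0]],[[0.08,0,0],[0,0,0]]]}}

```text
time: 42.4
eef_pos: [0.4807, 0.122, 0.0863]
tcp_rot: [180.0, -0.0, 1.2]
force: [-1.9, 0.5, 1.5]
gripper_width: 0.0005
grip_force: 1.1
```

Request:
{"name": "step_arm", "arguments": {"steps": [[[0.1,0,0],[0,0,0]],[[0.1,0,0],[0,0,0]],[[0.1,0,0],[0,0,0]],[[0.1,0,0],[0,0,0]],[[0.1,0,0],[0,0,0]]]}}

```text
time: 42.9
eef_pos: [0.5308, 0.123, 0.0862]
tcp_rot: [180.0, -0.0, 1.2]
force: [-1.1, -0.4, 1.3]
gripper_width: 0.0005
grip_force: 1.1
```

```bash
python3 - <<'E'
from h import *
s=bot.state();print(s['eef_pos'],s['tcp_rot'],s['qpos'],s['gripper_width'],s['force'])
tips('top','shelf_floor','pack1','front_bar')
save('side','push1')
E
```

```text
[0.53078502 0.12303037 0.08617849] [ 1.79952116e+02 -1.53924578e-02  1.17695784e+00] [   0.48435862   27.93301465  -20.88701534  109.95585801   13.84878121
   44.53571682 -116.9365114 ] 0.0005397548642224406 [-1.13715207 -0.41651654  1.28552582]
top shelf_floor [([0.6594, 0.1287, 0.0611], 0.74)]
top pack1 [([0.6607, 0.0315, 0.0613], 0.79), ([0.6603, 0.2167, 0.062], 0.59), ([0.6629, 0.1292, 0.0634], 0.59)]
top front_bar []
```

View pics/push1.png

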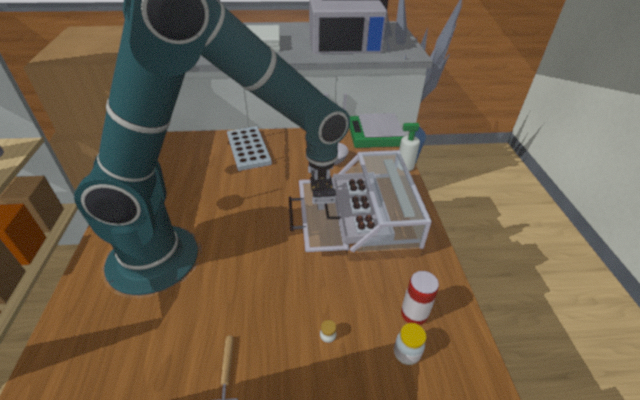

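Request:
{"name": "step_arm", "arguments": {"steps": [[[0.1,0,0],[0,0,0]],[[0.1,0,0],[0,0,0]],[[0.1,0,0],[0,0,0]],[[0.1,0,0],[0,0,0]],[[0.1,0,0],[0,0,0]]]}}

```text
time: 43.65
eef_pos: [0.5809, 0.1242, 0.0862]
tcp_rot: [180.0, -0.0, 1.2]
force: [-1.9, 1.1, -0.3]
gripper_width: 0.0007
grip_force: 1.1
```

Request:
{"name": "step_arm", "arguments": {"steps": [[[0.1,0,0],[0,0,0]],[[0.08,0,0],[0,0,0]],[[0.06,0,0],[0,0,0]],[[0.04,0,0],[0,0,0]],[[0,0,0],[0,0,0]]]}}

```text
time: 44.15
eef_pos: [0.6085, 0.1246, 0.0863]
tcp_rot: [180.0, -0.1, 1.2]
force: [-1.4, 0.2, -0.2]
gripper_width: 0.0003
grip_force: 0.0
```

Request:
{"name": "step_arm", "arguments": {"steps": [[[0.03,0,0],[0,0,0]],[[0.03,0,0],[0,0,0]],[[0,0,0],[0,0,0]]]}}

```text
time: 44.45
eef_pos: [0.6142, 0.1248, 0.0863]
tcp_rot: [180.0, -0.0, 1.2]
force: [-0.8, -0.9, -0.7]
gripper_width: 0.0004
grip_force: 0.0
```

```bash
python3 - <<'E'
from h import *
s=bot.state();print(s['eef_pos'],s['tcp_rot'],s['qpos'],s['gripper_width'],s['force'])
tips('top','shelf_floor','pack1','front_bar')
tips('side','shelf_floor','shelf_bar','pack1','front_bar')
E
```

```text
[0.61424944 0.12477765 0.08633029] [ 1.79957217e+02 -4.08869547e-02  1.17648273e+00] [   0.23750572   34.79087897  -19.76314438   97.93509207   14.70029917
   49.7994953  -114.63125142] 0.0004373289608083119 [-0.83238308 -0.86858228 -0.6515652 ]
top shelf_floor [([0.713, -0.3553, 0.0011], 0.5)]
top pack1 []
top front_bar [([0.4323, 0.1152, 0.0518], 0.97)]
side shelf_floor [([0.7446, 0.1258, 0.062], 0.76)]
side shelf_bar [([0.6312, 0.1222, 0.0721], 0.78)]
side pack1 []
side front_bar [([0.4312, 0.1168, 0.0507], 0.8)]
```

Near home; push on to the stop gently.

Request:
{"name": "step_arm", "arguments": {"steps": [[[0.02,0,0],[0,0,0]],[[0.02,0,0],[0,0,0]],[[0,0,0],[0,0,0]]]}}

```text
time: 45.2
eef_pos: [0.6159, 0.125, 0.0859]
tcp_rot: [179.9, 0.3, 1.2]
force: [-16.8, -1.6, 11.5]
gripper_width: 0.0005
grip_force: 8.6
```

Request:
{"name": "step_arm", "arguments": {"steps": [[[0.02,0,0],[0,0,0]],[[0.01,0,0],[0,0,0]],[[0,0,0],[0,0,0]]]}}

```text
time: 45.5
eef_pos: [0.6163, 0.125, 0.0858]
tcp_rot: [179.8, 0.6, 1.2]
force: [-38.1, -5.0, 28.3]
gripper_width: 0.0007
grip_force: 19.4
```

Request:
{"name": "step_arm", "arguments": {"steps": [[[-0.1,0,0],[0,0,0]],[[-0.2,0,0],[0,0,0]],[[-0.3,0,-0.3],[0,0,0]],[[-0.3,0,-0.4],[0,0,0]],[[-0.3,0,-0.4],[0,0,0]]]}}

```text
time: 46.0
eef_pos: [0.4996, 0.1226, 0.1971]
tcp_rot: [180.0, 0.0, 1.2]
force: [-0.2, 0.5, 2.6]
gripper_width: 0.0003
grip_force: 0.0
```

Request:
{"name": "step_arm", "arguments": {"steps": [[[-0.35,0.06,0],[0,0,0]],[[-0.3,0,0],[0,0,0]],[[0,0,0],[0,0,-0.09]],[[0,0,0],[0,0,-0.09]],[[0,0,0],[0,0,-0.09]]], "gripper": 0.5}}

```text
time: 46.5
eef_pos: [0.4362, 0.1153, 0.1966]
tcp_rot: [179.9, -0.1, 25.8]
force: [-0.4, 0.2, -0.3]
gripper_width: 0.037
grip_force: 0.0
```

Request:
{"name": "step_arm", "arguments": {"steps": [[[0,0,0],[0,0,-0.09]],[[0,0,0],[0,0,-0.09]],[[0,0,0],[0,0,-0.09]],[[0,0,0],[0,0,-0.09]],[[0,0,0],[0,0,-0.09]]]}}

```text
time: 47.0
eef_pos: [0.4362, 0.1153, 0.1964]
tcp_rot: [179.9, 0.0, 66.3]
force: [-0.6, -1.7, 0.9]
gripper_width: 0.0473
grip_force: 0.0
```

Request:
{"name": "step_arm", "arguments": {"steps": [[[0,0,0],[0,0,-0.09]],[[0,0,0],[0,0,-0.09]],[[0,0,0],[0,0,-0.09]],[[0,0,0],[0,0,0]],[[0,0,0],[0,0,0]]]}}

```text
time: 47.5
eef_pos: [0.4362, 0.1152, 0.1963]
tcp_rot: [180.0, 0.0, 90.0]
force: [0.1, -1.0, -0.9]
gripper_width: 0.047
grip_force: 0.0
```

```bash
python3 - <<'E'
from h import *
s=bot.state();print(s['eef_pos'],s['tcp_rot'],s['qpos'],s['gripper_width'],s['force'])
tips('wrist','front_bar','shelf_bar','shelf_floor','pack1');tips('side','front_bar','shelf_floor','shelf_bar','pack1');go(.432,.119,.056,[180,0,91])
save('side','home')
E
```

```text
[0.43616789 0.11515366 0.19628712] [1.79961644e+02 3.80675977e-02 9.00129901e+01] [ 14.11387919  10.8522372  -36.07613574 117.30755802   7.92543251
  54.12450341 -26.12013212] 0.047030224791040555 [ 0.13896833 -0.98651965 -0.87860628]
wrist front_bar [([0.4301, 0.1206, 0.0512], 0.81)]
wrist shelf_bar [([0.6322, 0.1256, 0.0749], 0.9)]
wrist shelf_floor []
wrist pack1 [([0.7434, 0.1248, 0.0626], 0.87), ([0.7427, 0.0331, 0.0614], 0.75)]
side front_bar [([0.4323, 0.1189, 0.0493], 0.81), ([0.6323, 0.1226, 0.0702], 0.65)]
side shelf_floor [([0.7456, 0.1238, 0.0621], 0.8)]
side shelf_bar [([0.6331, 0.124, 0.0686], 0.68)]
side pack1 []
shift [ 0.039 -0.041  1.402] turn [ 0.0003  0.0005 -0.0082] rows>= 2.81
```

View pics/home.png

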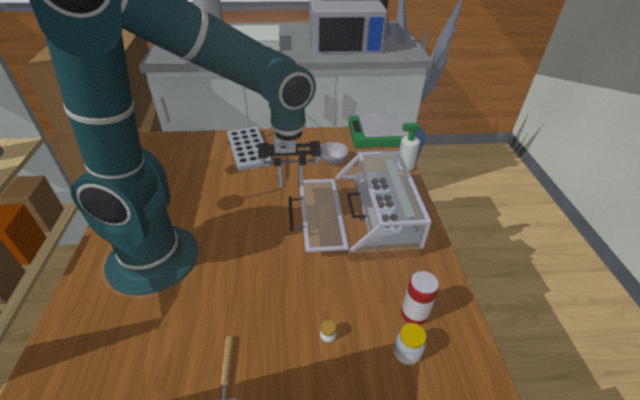

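Request:
{"name": "step_arm", "arguments": {"steps": [[[0.04,-0.045,0.3],[0,0,-0.01]],[[0,0,0.4],[0,0,0]],[[0,0,0.4],[0,0,0]],[[0,0,0.28],[0,0,0]],[[0,0,0],[0,0,0]]]}}

```text
time: 48.55
eef_pos: [0.4297, 0.1188, 0.0556]
tcp_rot: [-179.7, 0.1, 91.2]
force: [0.6, -0.2, 1.3]
gripper_width: 0.0471
grip_force: 0.0
```

Request:
{"name": "step_arm", "arguments": {"steps": [[[0,0,0],[0,0,0]],[[0,0,0],[0,0,0]],[[0,0,0],[0,0,0]],[[0,0,0],[0,0,0]],[[0,0,0],[0,0,0]]], "gripper": 0}}

```text
time: 49.05
eef_pos: [0.4311, 0.1189, 0.0585]
tcp_rot: [-180.0, 0.1, 91.2]
force: [3.2, 2.7, -0.7]
gripper_width: 0.0111
grip_force: 30.1
```

```bash
python3 - <<'E'
from h import *
s=bot.state();print(s)
a=np.radians(np.linspace(180,52,21)); P=.167*np.c_[np.cos(a),np.sin(a)]; d=np.diff(P,axis=0)/.1
print([[round(x,2),round(-z,2)] for x,z in d], d.sum(0))
E
```

```text
{'time': 49.05, 'qpos': array([  7.30461787,  24.37974145, -31.03046459, 123.67525499,
        20.8234742 ,  36.98221452, -37.15615521]), 'dq': array([-0.19982834,  0.50595427, -0.14100567, -0.00780974, -0.28068775,
        0.11645719, -0.11983958]), 'tau': array([ 3.06635387e+00, -6.83689570e+01, -5.13061747e+00, -3.58270597e+01,
        1.59679636e+00, -2.21799262e+00,  3.68068647e-02]), 'eef_pos': array([0.43106626, 0.11892359, 0.0585385 ]), 'tcp_rot': array([-1.79985659e+02,  7.18201366e-02,  9.11675062e+01]), 'force': array([ 3.15664107,  2.71287836, -0.70589712]), 'wrist_torque': array([ 0.62096384, -1.34022819, -0.03195971]), 'grip_force': 30.051366984844208, 'gripper_width': 0.011144687227135444}
[[np.float64(0.01), np.float64(-0.19)], [np.float64(0.03), np.float64(-0.18)], [np.float64(0.05), np.float64(-0.18)], [np.float64(0.07), np.float64(-0.17)], [np.float64(0.09), np.float64(-0.16)], [np.float64(0.11), np.float64(-0.15)], [np.float64(0.12), np.float64(-0.14)], [np.float64(0.14), np.float64(-0.12)], [np.float64(0.15), np.float64(-0.11)], [np.float64(0.16), np.float64(-0.09)], [np.float64(0.17), np.float64(-0.07)], [np.float64(0.18), np.float64(-0.05)], [np.float64(0.18), np.float64(-0.03)], [np.float64(0.19), np.float64(-0.01)], [np.float64(0.19), np.float64(0.01)], [np.float64(0.18), np.float64(0.03)], [np.float64(0.18), np.float64(0.05)], [np.float64(0.17), np.float64(0.07)], [np.float64(0.16), np.float64(0.09)], [np.float64(0.15), np.float64(0.11)]] [2.69815466 1.31597796]
```

Request:
{"name": "step_arm", "arguments": {"steps": [[[0,0.01,-0.19],[0,0,0]],[[0,0.03,-0.18],[0,0,0]],[[0,0.05,-0.18],[0,0,0]],[[0,0.07,-0.17],[0,0,0]],[[0,0.09,-0.16],[0,0,0]]]}}

```text
time: 49.55
eef_pos: [0.4567, 0.1194, 0.1471]
tcp_rot: [180.0, 0.1, 91.2]
force: [8.6, -0.5, -11.6]
gripper_width: 0.0109
grip_force: 30.0
```

Request:
{"name": "step_arm", "arguments": {"steps": [[[0,0.11,-0.15],[0,0,0]],[[0,0.12,-0.14],[0,0,0]],[[0,0.14,-0.12],[0,0,0]],[[0,0.15,-0.11],[0,0,0]],[[0,0.16,-0.09],[0,0,0]]]}}

```text
time: 50.05
eef_pos: [0.5237, 0.1208, 0.2083]
tcp_rot: [-179.9, 0.1, 91.2]
force: [-8.0, -1.8, 7.0]
gripper_width: 0.0109
grip_force: 30.0
```

```bash
cat >> h.py <<'E'
def arc():
    s=bot.state();print(s['eef_pos'],s['tcp_rot'],s['qpos'].round(1),s['gripper_width'],s['force'].round(1))
    p=s['eef_pos']-[.5985,.1235,.057];print(np.hypot(p[0],p[2]),np.degrees(np.arctan2(p[2],p[0])))
E
python3 -c "from h import *;arc()"
```

```text
[0.52368046 0.12079367 0.20829961] [-1.79894272e+02  1.24494316e-01  9.11869776e+01] [ 12.3  19.6 -34.8 105.3  13.   59.2 -26.4] 0.010949402379999962 [-8.  -1.8  7. ]
0.16878843880183425 116.31296921160093
```

Request:
{"name": "step_arm", "arguments": {"steps": [[[0,0.17,-0.07],[0,0,0]],[[0,0.18,-0.05],[0,0,0]],[[0,0.18,-0.03],[0,0,0]],[[0,0.19,-0.01],[0,0,0]],[[0,0.19,0.01],[0,0,0]]]}}

```text
time: 50.55
eef_pos: [0.6159, 0.1225, 0.2229]
tcp_rot: [180.0, 0.1, 91.2]
force: [-4.0, -1.8, 0.7]
gripper_width: 0.0111
grip_force: 30.0
```

Request:
{"name": "step_arm", "arguments": {"steps": [[[0,0.18,0.03],[0,0,0]],[[0,0.18,0.05],[0,0,0]],[[0,0.16,0.07],[0,0,0]],[[0,0,0],[0,0,0]]]}}

```text
time: 50.95
eef_pos: [0.6691, 0.1235, 0.2068]
tcp_rot: [179.9, 0.0, 91.1]
force: [3.5, -3.4, 0.3]
gripper_width: 0.0111
grip_force: 30.0
```

```bash
python3 -c "from h import *;arc();tips('side','front_bar');tips('top','front_bar')"
```

```text
[0.66912223 0.12345552 0.20676058] [1.79927818e+02 3.79095521e-02 9.11164800e+01] [  7.9  34.1 -31.2  84.2  18.5  66.8 -25.2] 0.011089321714572518 [ 3.5 -3.4  0.3]
0.16557696062098806 64.75295654403915
side front_bar [([0.6677, 0.1187, 0.2011], 0.67)]
top front_bar []
```

Request:
{"name": "step_arm", "arguments": {"steps": [[[0,0.11,0.05],[0,0,0]],[[0,0.1,0.06],[0,0,0]],[[0,0.08,0.06],[0,0,0]],[[0,0,0],[0,0,0]],[[0,0,0],[0,0,0]]]}}

```text
time: 51.65
eef_pos: [0.6968, 0.1242, 0.19]
tcp_rot: [180.0, 0.1, 91.2]
force: [3.0, -4.6, -1.9]
gripper_width: 0.0112
grip_force: 30.0
```

Request:
{"name": "step_arm", "arguments": {"steps": [[[0,0.02,0.017],[0,0,0]],[[0,0,0],[0,0,0]],[[0,0,0],[0,0,0]]]}}

```text
time: 51.95
eef_pos: [0.6986, 0.1242, 0.1886]
tcp_rot: [180.0, 0.1, 91.2]
force: [2.5, -5.6, -0.8]
gripper_width: 0.0111
grip_force: 30.0
```

```bash
python3 -c "from h import *;arc();tips('side','front_bar');tips('top','front_bar')"
```

```text
[0.69864622 0.12423235 0.18856763] [1.79956878e+02 7.05598031e-02 9.11586717e+01] [  6.7  37.9 -30.3  80.2  19.8  67.1 -24.9] 0.011085683055535266 [ 2.5 -5.6 -0.8]
0.16534602109126362 52.72245244619787
side front_bar [([0.6996, 0.1199, 0.184], 0.71)]
top front_bar []
```

Push until the stop is felt.

Request:
{"name": "step_arm", "arguments": {"steps": [[[0,0.015,0.02],[0,0,0]],[[0,0,0],[0,0,0]],[[0,0,0],[0,0,0]]]}}

```text
time: 52.45
eef_pos: [0.7006, 0.1242, 0.1871]
tcp_rot: [179.9, 0.1, 91.1]
force: [3.1, -4.5, 1.6]
gripper_width: 0.0109
grip_force: 30.0
```

Request:
{"name": "step_arm", "arguments": {"steps": [[[0,0.01,0.02],[0,0,0]],[[0,0,0],[0,0,0]],[[0,0,0],[0,0,0]]]}}

```text
time: 52.75
eef_pos: [0.701, 0.1243, 0.1866]
tcp_rot: [179.9, 0.1, 91.2]
force: [-10.0, -8.3, 21.7]
gripper_width: 0.0109
grip_force: 30.0
```

Request:
{"name": "step_arm", "arguments": {"steps": [[[0,0,0],[0,0,0]],[[0,0,0],[0,0,0]],[[0,0,0],[0,0,0]]], "gripper": 0.5}}

```text
time: 53.05
eef_pos: [0.7008, 0.1252, 0.1845]
tcp_rot: [180.0, 0.0, 91.2]
force: [0.4, 0.1, 0.2]
gripper_width: 0.0313
grip_force: 0.0
```

Request:
{"name": "step_arm", "arguments": {"steps": [[[0,0,-0.2],[0,0,0]],[[0,0,-0.4],[0,0,0]],[[0,0,-0.4],[0,0,0]],[[0,-0.4,0],[0,0,0]],[[0,-0.4,0],[0,0,0]]]}}

```text
time: 53.55
eef_pos: [0.6204, 0.1238, 0.2851]
tcp_rot: [179.9, -0.0, 91.2]
force: [0.8, 1.2, 1.0]
gripper_width: 0.0468
grip_force: 0.0
```

Request:
{"name": "step_arm", "arguments": {"steps": [[[0,-0.4,0],[0,0,0]],[[0,-0.4,0],[0,0,0]],[[0,-0.4,0],[0,0,0]],[[0,0,0],[0,0,0]],[[0,0,0],[0,0,0]]]}}

```text
time: 54.05
eef_pos: [0.5008, 0.1207, 0.2851]
tcp_rot: [179.9, 0.1, 91.2]
force: [0.3, -0.4, 0.1]
gripper_width: 0.047
grip_force: 0.0
```

```bash
python3 - <<'E'
from h import *
for c in ['side','top','wrist']: tips(c,'front_bar','shelf_floor','front_hinge','pack1','shelf_bar')
save('wrist','fin')
E
```

```text
side front_bar [([0.7004, 0.1233, 0.1793], 0.67)]
side shelf_floor []
side front_hinge [([0.5992, 0.1257, 0.0478], 0.73)]
side pack1 []
side shelf_bar []
top front_bar [([0.6127, 0.474, -0.0023], 0.34)]
top shelf_floor []
top front_hinge []
top pack1 []
top shelf_bar [([0.5977, 0.1269, 0.0517], 0.68)]
wrist front_bar [([0.7012, 0.1237, 0.1793], 0.89)]
wrist shelf_floor []
wrist front_hinge [([0.5948, 0.1249, 0.0465], 0.57)]
wrist pack1 []
wrist shelf_bar []
```

View pics/fin.png

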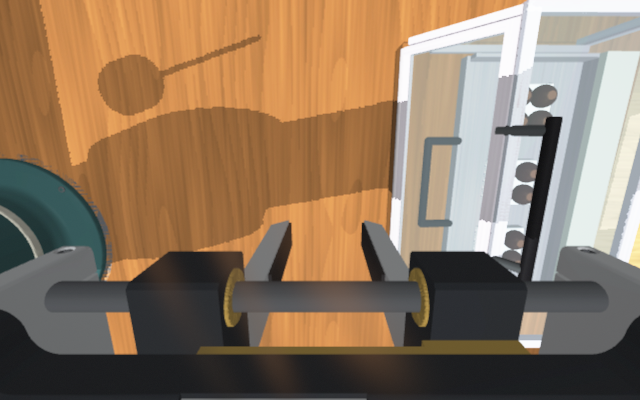

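The wrist picture shows the front shut, with its bar over the roof (about 540,200). The shelf is home behind it (handle at 440,180), and the packs are on it at (540,95), (525,180) and (515,245).

```bash
python3 -c "
from rig import bot
print(bot.finish_job())"
```

```text
the job is handed in; nothing more can be done
None
```

I handed the job in: all three truffle packs lie flat on the shelf, which is fully home, and the front is folded up shut; I saw no sign that anything else was moved, but the hand-in gave no verdict.

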